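# Set up the bench nutrunner and fill its connector magazine

## Robot

A 7-joint arm with a two-finger parallel gripper is mounted at the origin on the work surface. World frame = base frame: x ahead of the robot, y to its left, z up, the work surface at z = 0. Lengths are in m, angles in rad, forces in N, time in s.
With the tool pointing down it reaches from about 0.4 to 0.875 m from the base axis. Payload 19.3 kg.
Tool frame: the origin (TCP) lies midway between the tips of the shut fingers; the grasp point (between the pads) lies 19 mm behind it; x points along the fingers, y is the direction in which the jaws open and shut, and the axes are right-handed (so a half turn about x gives the same grasp; the last joint's range is limited). The gripper opens to 85 mm and grips with 20 to 120 N. Pads are 22 mm wide; open, the fingers measure 114 mm over their backs; the gripper's body (76 mm by 85 mm) begins 54 mm behind the grasp point. The pads swing forward as they close: fully open they stand 13 mm farther back than shut.
Start: joints at [1.103, 0.521, -0.036, 1.599, 0.021, 1.021, -0.113], TCP at [0.242, -0.576, 0.231] pointing down, gripper open.
Joint ranges: [-2.91, 2.91], [-0.3, 2.13], [-1.5, 1.42], [0.17, 2.43], [-1.26, 4.41], [0.16, 1.93], [-2.52, 2.52]. Speed limits (rad/s): [1.89, 1.89, 2.39, 2.39, 3.01, 3.01, 3.01].

## Interface

Orientations are given as [roll, pitch, yaw] about the fixed x, y, z axes, in that order (R = Rz(yaw) Ry(pitch) Rx(roll)).
In Python, from workcell import telemetry, vision, workorder gives the robot as it stands. The module is installed in compiled form; this text tells all that it offers.
- The arm moves only by the tool play_rows, never from a script. Its argument "deltas" is a list of rows, each a list of 7 numbers: the shift along the world's x, y, z in mm, then the turn, a rotation vector about the world's x, y, z in degrees, then the finger opening in mm, from 0 to 85.4. In form: [[x, y, z, wx, wy, wz, jaw], ...]. A call has 1 to 8 rows; each row shifts and turns the commanded pose from where the row before left it; what a row does not reach is not made up. A row lasts 1/8 s, in which the tool goes at most 62.5 mm and 10.7 degrees, less where a joint would pass 70% of its speed; a pose out of reach is approached as far as the arm can. A call with a gripper value outside its range is refused whole. The fingers move at their own pace and stop on an object; "grip_force" is the grip in N (left out, the last holds). Time passes only in rows, so rows that do not move let the fingers close. It gives the time, the measured TCP pose, the force and the opening at its end, in the units of the state.
- telemetry.observe(): the state, without advancing time (a new reading comes with each control period).
- vision.grab_frame(name): name is "side" or "top" or "wrist"; returns the picture (480x640x3 uint8, red, green, blue); there is no depth.
- vision.camera_info(name): a dict with "mtx" (3x3 intrinsics, pixels), "rvec" (rotation vector, rad) and "tvec" (3), from world to camera coordinates, as OpenCV has them. Camera axes: x right, y down, z forward; pixel columns grow to the right and rows downward; lengths in m; the calibration is good to about 2 mm. A picture is of the moment at which its call begins: read the wrist's pose just before it. camera_info takes no time and is no camera call; for the wrist camera it gives the pose at the moment of the call.
- workorder.job_done(): hands the job in, once; it reports no verdict.
The state is a dict: "clock": time; "qpos": joint angles; "qd": joint speeds; "joint_efforts": joint torques, N m; "position": TCP position; "tool_rot": TCP orientation; "force": force on the tool from outside, world axes, zero at the start; "moment": the same for the moment, N m; "grip_width": finger opening in m.
Only numpy, scipy, OpenCV 4.12 (cv2) and the standard library are available. Lean on these libraries where they do the work, as an engineer would, in place of code of your own. Each camera call takes 0.05 s, during which the arm holds its last target. There are 200 camera calls.

## Task

Get this assembly bench ready for a batch: take the red dust cap off the square drive and put it in the black tray, push the blue-banded socket down onto the drive until the spring ball clicks and it sits fully home on the collar, and push all the aluminium connector blocks lying on the bench, one at a time, down past the lips of the spring magazine so that they are held in. When all that is done, swing the feed lever all the way to its stop and let it spring back. Leave the other sockets, the bottle, the tools and the offcuts where they are.

Things in the scene. Friction and masses are not known exactly. Their poses are not given: they have to be found in the camera images.
- drive: Fixed blue box 96x96x42 mm (upright bench nutrunner) with a round black collar on top, 60 mm wide, and from its middle a steel square drive standing up: 19 mm across flats, 24 mm tall, the top 4 mm narrowed to 16 mm. Origin: centre of underside; z up; x, y square to the flats. Collar face 55 mm above the origin, drive top 79 mm.
- ball (a joint): Brass spring ball, 8 mm, in the drive's -x flat, 14 mm above the collar face, 3.5 mm proud. Value: m pushed in, 0 = out. A socket coming down squeezes it in 1 to 3 mm (takes about 6 to 20 N downward; the socket's weight is not enough); in the groove of a fully seated socket it springs out again, below 0.001.
- cap: Red plastic dust cap, at the start loose over the square drive, resting on the collar: 33 mm square hood 31 mm high, round grip on top 24 mm wide, 20 mm high (51 mm in all). Origin: centre of its open underside; z up. Lifts straight off.
- tray: Black open tray 110 x 110 x 28 mm, 4 mm walls, fixed to the table. Origin: centre of the underside; floor 4 mm above it.
- socket: Dark steel socket with BLUE band, 56 mm high, 0.28 kg, standing on its drive end: lower 26 mm square, 38 mm across; upper 30 mm round, 34 mm wide, dark hexagon on top. Underside: square hole 21 mm across, 26 mm deep, parallel to the outside flats, mouth chamfered 2 mm, groove 14 mm up. Origin: centre of underside; z up; x, y square to the flats. Seated, its origin is on the drive's collar face.
- socket_yellow: A like socket with a yellow band; bystander.
- socket_white: A like socket with a white band; bystander.
- magazine: Fixed spring magazine: upright aluminium well, base 84x70 mm, open top, inside 52.4 (x) by 38.4 mm (y). Origin: centre of underside; z up. y walls 98 mm high in the middle (36 mm wide gap in x, for fingers) with flared corner posts up to 112 mm. A block laid flat in the mouth, long side along x, rests on the lips, underside 101 to 105 mm up; then push it down.
- follower (a joint): Orange spring platform in the magazine, lifting the blocks against the lips. Value: m pushed down (0 to 0.075). Empty: 0, top 91 mm above the magazine's origin; with N blocks held about 0.012 N - 0.003. Spring about 4 N + 60 N/m. Each block is pushed in on top of those already held.
- lip_a (a joint): Sprung yellow lip at the magazine's -x end, 5 mm into the well; flat underside 94 mm above the magazine's origin, sloping top from 97 up to 107 mm. Value: m pushed outwards, 0 shut, 0.008 most. A block pushed down on its middle (6 to 20 N) until its top is below 94 mm spreads the lips; they snap shut over it and hold it.
- lip_b (a joint): The like lip at the magazine's +x end.
- block1: Aluminium connector block 50 x 36 x 12 mm (x, y, z), two dark screw holes, 55 g, flat on the table; may be absent (None). Origin: its centre. Either big face up, either end first.
- block2: Aluminium connector block 50 x 36 x 12 mm (x, y, z), two dark screw holes, 55 g, flat on the table; may be absent (None). Origin: its centre. Either big face up, either end first.
- block3: Aluminium connector block 50 x 36 x 12 mm (x, y, z), two dark screw holes, 55 g, flat on the table; may be absent (None). Origin: its centre. Either big face up, either end first.
- block4: Aluminium connector block 50 x 36 x 12 mm (x, y, z), two dark screw holes, 55 g, flat on the table; may be absent (None). Origin: its centre. Either big face up, either end first.
- block5: Aluminium connector block 50 x 36 x 12 mm (x, y, z), two dark screw holes, 55 g, flat on the table; may be absent (None). Origin: its centre. Either big face up, either end first.
- lever_hinge (a point): Point on the feed lever's upright pivot axis, 28 mm above the table, over the middle of its fixed green box (80 x 80 x 22 mm); axes of the box.
- lever_knob (a point): Top centre of the upright black round knob (20 mm wide, 30 mm high, top 68 mm, foot 38 mm above the table) at the end of the steel feed lever, 85 mm from the pivot axis; moves with the lever.
- lever (a joint): Feed lever, turning about the vertical, positive counter-clockwise from above, rad: 0 at rest, stop at 1.1. It points towards the robot and swings from left to right as the robot sees it. A spring (1 to 2 N at the knob) brings it back to 0 within a second when let go. Pushing the knob sideways with closed fingers works.
- oil_bottle: Small yellow bottle, 44 mm wide, 110 mm high; bystander.
- screwdriver: Screwdriver lying on the table; bystander.
- brush: Brush lying on the table; bystander.
- ring_offcut: Aluminium tube offcut, 70 mm wide, 30 mm high; bystander.
- ring_offcut2: Aluminium tube offcut, 60 mm wide, 30 mm high; bystander.
Not all that is in view belongs to the job. What is shaped like the tray but orange is not meant. Leave any pink look-alike of the block2 alone.

How it is judged:
On the way, in this order (a step that is already met when the one before it is completed fails the run):
1. the cap is in the tray, the blue-banded socket is clicked home on the drive and every block is held in the magazine under its shut lips (x of cap in the frame of tray between -0.045 and 0.045 m and y of cap in the frame of tray between -0.045 and 0.045 m and z of cap in the frame of tray below 0.035 m and horizontal distance between socket and drive below 0.003 m and z of socket in the frame of drive between 0.052 and 0.0575 m and angle between socket's own z axis and vertical below 0.06 rad and value of joint ball below 0.0012 m and horizontal distance between each of block1, block2, block3, block4, block5 and magazine below 0.006 m and z of block1 in the frame of magazine between 0.01 and 0.0905 m and z of block2 in the frame of magazine between 0.01 and 0.0905 m and z of block3 in the frame of magazine between 0.01 and 0.0905 m and z of block4 in the frame of magazine between 0.01 and 0.0905 m and z of block5 in the frame of magazine between 0.01 and 0.0905 m and value of joint each of lip_a, lip_b below 0.0015 m), for 0.2 s.
2. after that, the feed lever is swung to its stop (value of joint lever above 1.03 rad), for 0.05 s.
At the end, for the whole second after the job is handed in: Cap in tray (45 mm of its middle each way); blue socket within 2.5 mm of the collar, ball out within 1.2 mm; every present block in the magazine below the lips (6 mm of the middle, centre at most 90.5 mm up), lips shut within 1.5 mm; lever back under 0.08 rad; all at rest (all of step 1 and value of joint lever below 0.08 rad and linear speed of each of socket, cap, block1, block2, block3, block4, block5 below 0.02 m/s); the robot touches nothing.
It fails at once if another socket is moved by more than 3 cm (distance of any of socket_yellow, socket_white from where it was at the start of the episode above 0.03 m).
It fails at once if the bottle, a tool or an offcut is moved by more than 3 cm (distance of any of oil_bottle, screwdriver, brush, ring_offcut, ring_offcut2 from where it was at the start of the episode above 0.03 m).
Of block1, block2, block3, block4, block5 only 3 to 5 are there at a start; the rules pass over those that are not, and their reading is None.
At some moment in a run one of socket, block1, block2, block3, block4, block5 may be knocked a few centimetres aside while the robot is not near it.
It also fails if it takes over 210 s, if anything falls off the work surface, if the arm or the gripper's body presses on something with over 40 N, if the wrist force passes 120 N, or if a joint passes its speed limit or range.

## Working session

There is one attempt and no reset: what is moved stays moved. The work goes in short steps, Python scripts to look and compute and a tool call to move; the robot and the scene stay as the last step left them, time stands still between calls to the robot, and variables do not carry over. Pictures are saved under pics/ and viewed, about 12 in all and at most 16, crops included, and the job is handed in when it is done.

Besides the shell and the picture viewer there is one more tool, called as name(argument=value, ...) on one line, values as JSON. play_rows: Moves the arm, as the interface text tells. Its arguments: {"type":"object","properties":{"deltas":{"type":"array","items":{"type":"array","items":{"type":"number"}}},"grip_force":{"type":"number"}},"required":["deltas"]}

```bash
mkdir -p pics; cat > h.py <<'E'
import numpy as np, cv2
from workcell import telemetry, vision, workorder
def grab(n,save=None):
    ci=vision.camera_info(n); im=vision.grab_frame(n)
    if save: cv2.imwrite('pics/'+save+'.png',im[:,:,::-1])
    return im,ci
def ray(ci,uv,z):
    uv=np.array(uv,float).reshape(-1,1,2); K=np.array(ci['mtx'],float)
    R=cv2.Rodrigues(np.array(ci['rvec'],float))[0]; t=np.array(ci['tvec'],float).ravel()
    n=cv2.undistortPoints(uv,K,None).reshape(-1,2)
    d=np.c_[n,np.ones(len(n))]@R; c=-R.T@t
    return c+d*((z-c[2])/d[:,2])[:,None]
def proj(ci,p):
    return cv2.projectPoints(np.array(p,float).reshape(-1,3),np.array(ci['rvec'],float),np.array(ci['tvec'],float),np.array(ci['mtx'],float),None)[0].reshape(-1,2)
E
python3 - <<'E'
from h import *
s=telemetry.observe(); print(s)
for n in('top','side'):
    im,ci=grab(n,n+'0'); R=cv2.Rodrigues(np.array(ci['rvec'],float))[0]; print(n,ci['mtx'],-R.T@np.array(ci['tvec']).ravel(),R)
E
```

```text
{'clock': 0.0, 'qpos': array([ 1.1028151 ,  0.5220509 , -0.036357  ,  1.59997905,  0.02120054,
        1.02108171, -0.11280433]), 'qd': array([ 0.00079337, -0.00012701, -0.00038869,  0.00041863, -0.00169983,
       -0.00023656,  0.000292  ]), 'joint_efforts': array([-2.48207121e-03, -9.27097750e+01,  1.97787277e+00, -3.69934344e+01,
        1.75708754e-02,  8.31687619e-03,  4.72413660e-05]), 'position': array([ 0.24196659, -0.57591111,  0.23071277]), 'tool_rot': array([-1.51315646,  1.56966221,  2.02622853]), 'force': array([1.10275519, 0.85912816, 0.02726109]), 'moment': array([-0.03955567, -0.01257629,  0.07998922]), 'grip_width': 0.08513900301349799}
top [[593.17715117   0.         318.82717274]
 [  0.         593.17715117 237.59151355]
 [  0.           0.           1.        ]] [ 0.4662942  -0.00890633  1.43224749] [[ 0.01146619 -0.99970614  0.021358  ]
 [-0.99859993 -0.01255135 -0.05138726]
 [ 0.05164023 -0.02073888 -0.99845039]]
side [[602.81727485   0.         314.22198464]
 [  0.         602.81727485 237.67257815]
 [  0.           0.           1.        ]] [0.13699081 1.37741041 1.03712036] [[-0.95864939 -0.28457589 -0.00281056]
 [-0.15168     0.51927006 -0.84104208]
 [ 0.24079974 -0.80583818 -0.5409624 ]]
```

View pics/top0.png

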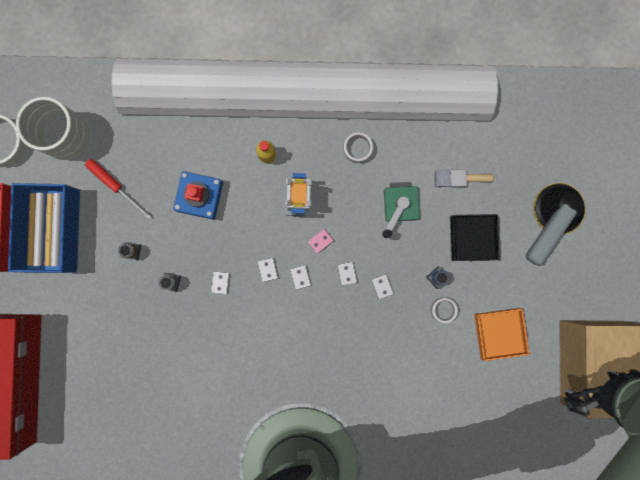

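View pics/side0.png

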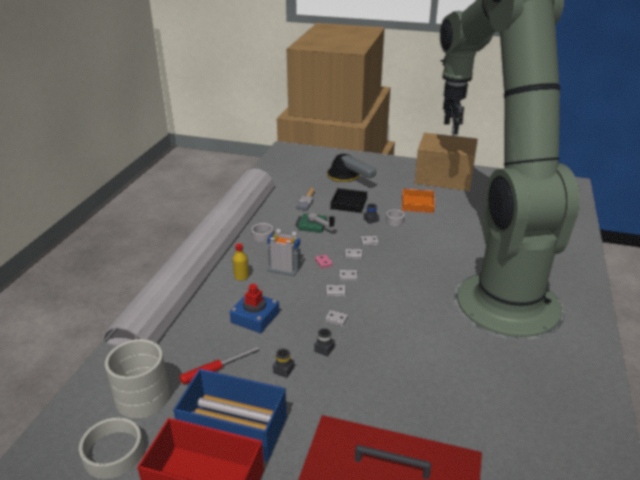

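The top view shows five aluminium blocks at (220,283), (267,270), (301,277), (347,273) and (383,286). The pink decoy is at (320,241). Sockets stand at (129,250), (170,282) and (438,277), the last apparently blue. The drive with its cap is at (197,195), the magazine at (299,195), the lever at (402,204) with its knob at (387,233), the black tray at (475,238) and the orange decoy tray at (502,333).

Things I could confuse:
- **Blue socket:** (438,277), not yellow (129,250) or white (170,282).
- **Tray:** (475,238), not the orange one or the black disc at (560,210).
- **Blocks:** not the pink one.

```bash
cat > m.py <<'E'
from h import *
im,ci=grab('top')
hsv=cv2.cvtColor(im,cv2.COLOR_RGB2HSV).astype(int); H,S,V=hsv[...,0],hsv[...,1],hsv[...,2]
def blobs(mask,name,z,amin,roi):
    m=np.zeros(mask.shape,np.uint8); x0,y0,x1,y1=roi; m[y0:y1,x0:x1]=mask[y0:y1,x0:x1]
    for c in cv2.findContours(m,cv2.RETR_EXTERNAL,cv2.CHAIN_APPROX_NONE)[0]:
        if cv2.contourArea(c)<amin: continue
        r=cv2.minAreaRect(c); b=ray(ci,cv2.boxPoints(r),z)[:,:2]; e=[b[1]-b[0],b[2]-b[1]]
        L=[np.linalg.norm(v) for v in e]; l=e[int(L[1]>L[0])]
        print(name,np.round(r[0]),'xy',np.round(b.mean(0)*1e3,1),'size',np.round(np.array(L)*1e3),'longyaw',round(np.degrees(np.arctan2(l[1],l[0]))%180,1))
blobs((V>185)&(S<30),'block',.012,60,(180,240,430,310))
blobs((V<45),'tray',.028,300,(430,200,510,280))
blobs((H>95)&(H<125)&(S>120),'drive',.042,300,(165,160,235,230))
blobs(((H<6)|(H>174))&(S>150),'cap',.1,60,(165,160,235,230))
blobs((H>8)&(H<22)&(S>150),'follower',.091,60,(280,170,320,220))
blobs((H>60)&(H<95)&(S>80),'leverbox',.022,200,(370,170,430,230))
blobs((V<60),'knob',.068,20,(375,222,398,245))
blobs((V<90),'sock',.056,40,(420,260,460,292))
a=cv2.resize(im[225:300,420:505][...,::-1],None,fx=4.7,fy=4.7,interpolation=cv2.INTER_CUBIC)[:350,:400]
b=cv2.resize(im[160:230,270:350][...,::-1],None,fx=5,fy=5,interpolation=cv2.INTER_CUBIC)[:350,:400]
cv2.imwrite('pics/crop1.png',np.hstack([a,b]))
E
python3 m.py
```

```text
block [382. 286.] xy [ 425.2 -191. ] size [33. 48.] longyaw 21.0
block [219. 282.] xy [430.2 197.2] size [48. 33.] longyaw 174.8
block [300. 277.] xy [445.1   6.2] size [34. 49.] longyaw 16.7
block [346. 273.] xy [ 455.3 -105.5] size [34. 48.] longyaw 11.8
block [267. 269.] xy [462.3  84.7] size [34. 48.] longyaw 14.1
tray [474. 237.] xy [ 545.1 -409.4] size [113. 105.] longyaw 90.8
drive [198. 195.] xy [635.1 247.1] size [94. 98.] longyaw 78.2
cap [194. 193.] xy [633.1 244.6] size [32. 36.] longyaw 79.4
follower [298. 193.] xy [636.2  11.1] size [48. 31.] longyaw 177.2
leverbox [401. 203.] xy [ 624.3 -235.1] size [79. 78.] longyaw 93.0
knob [387. 234.] xy [ 548.3 -194.6] size [19. 16.] longyaw 90.7
sock [440. 277.] xy [ 448.7 -319.9] size [48. 46.] longyaw 135.2
```

View pics/crop1.png

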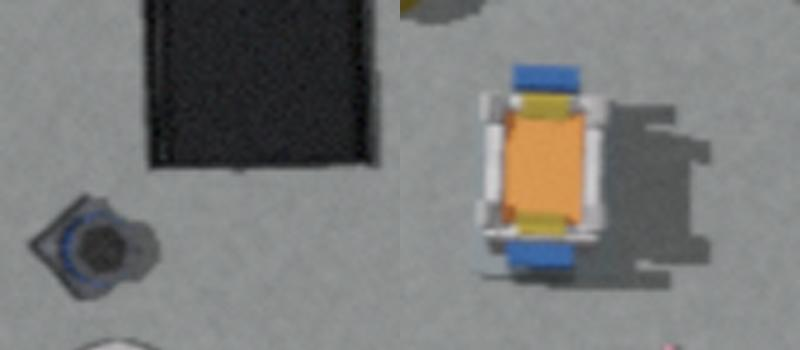

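The crop confirms the blue band on the socket at (438,277). The magazine lies with its long axis roughly along world x, lips at both ends. Next I check the tool heading and go to the cap.

```bash
cat >> h.py <<'E'
from scipy.spatial.transform import Rotation as Ro
def tool():
    s=telemetry.observe(); R=Ro.from_euler('xyz',s['tool_rot']).as_matrix()
    return s,R,np.degrees(np.arctan2(R[1,1],R[0,1]))
def st():
    s,R,y=tool(); print('t %.2f'%s['clock'],'pos',np.round(s['position']*1e3,1),'jaw yaw %.1f'%y,'toolx',np.round(R[:,0],3),'F',np.round(s['force'],1),'w %.1f'%(s['grip_width']*1e3))
E
python3 - <<'E'
from h import *
st()
ci=vision.camera_info('wrist'); R=cv2.Rodrigues(np.array(ci['rvec'],float))[0]; print(ci['mtx'],-R.T@np.array(ci['tvec']).ravel(),R)
E
```

```text
t 0.15 pos [ 242.  -576.   230.9] jaw yaw -67.2 toolx [-0.     0.001 -1.   ] F [ 0.6  0.6 -0.1] w 85.5
[[381.66793846   0.         322.14589481]
 [  0.         381.66793846 242.96787417]
 [  0.           0.           1.        ]] [ 0.31273133 -0.54582156  0.37560892] [[ 0.38742633 -0.92189912 -0.00168983]
 [-0.87857118 -0.36977195  0.30229355]
 [-0.27930901 -0.11563184 -0.95321338]]
```

play_rows(deltas=[[25, 56, 2, 0, 0, 0, 45], [25, 56, 2, 0, 0, 0, 45], [25, 56, 2, 0, 0, 0, 45], [25, 56, 2, 0, 0, 0, 45], [25, 56, 2, 0, 0, 0, 45], [25, 56, 2, 0, 0, 0, 45], [25, 56, 2, 0, 0, 0, 45], [25, 56, 2, 0, 0, 0, 45]], grip_force=40)

```text
clock: 1.15
position: [0.4426, -0.1264, 0.2475]
tool_rot: [2.246, 1.57, -0.498]
force: [0.5, -0.1, 0.0]
grip_width: 0.0447
```

play_rows(deltas=[[25, 56, 0, 0, 0, 0, 45], [25, 56, 0, 0, 0, 0, 45], [25, 56, 0, 0, 0, 0, 45], [25, 56, 0, 0, 0, 0, 45], [25, 52, 0, 0, 0, 0, 45], [25, 52, 0, 0, 0, 0, 45], [0, 0, 0, 0, 0, 0, 45], [0, 0, 0, 0, 0, 0, 45]])

```text
clock: 2.15
position: [0.5918, 0.1993, 0.2468]
tool_rot: [0.302, 1.57, -2.442]
force: [0.2, -1.1, 0.4]
grip_width: 0.0449
```

```bash
python3 - <<'E'
from h import *
st(); im,ci=grab('wrist','w1'); print(proj(ci,[[.635,.247,.106],[.635,.247,.042]]))
print(telemetry.observe()['qpos'])
E
```

```text
t 2.15 pos [591.8 199.3 246.8] jaw yaw -67.2 toolx [-0.001 -0.001 -1.   ] F [ 0.2 -1.1  0.4] w 44.9
[[285.68310847 148.57215586]
 [292.28559745 143.70031348]]
[-0.19438894  0.52197295 -0.33381829  1.57135763  0.1868094   1.08051233
 -1.74933519]
```

View pics/w1.png

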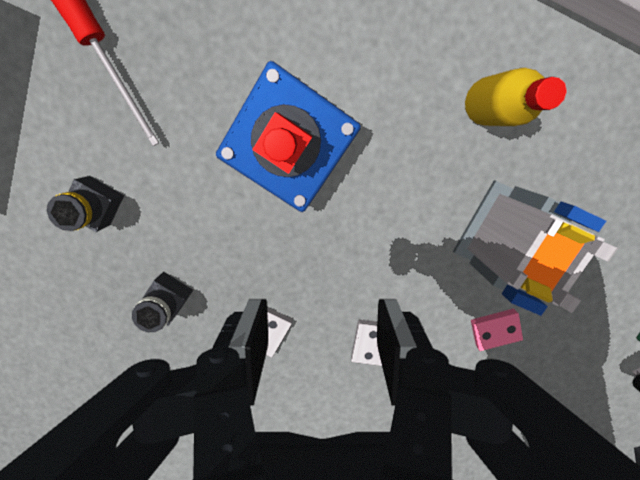

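The wrist view shows the drive box with screws near (272,75), (347,128), (300,201) and (227,153), the cap grip at about (283,147), yellow socket (70,210), white socket (150,315), magazine (555,255) and pink block (497,330). I refine these now.

```bash
python3 - <<'E'
from h import *
im=cv2.imread('pics/w1.png'); ci=vision.camera_info('wrist')
hsv=cv2.cvtColor(im,cv2.COLOR_BGR2HSV).astype(int);H,S,V=hsv[...,0],hsv[...,1],hsv[...,2]
def c(m,roi):
    k=np.zeros(m.shape,np.uint8);x0,y0,x1,y1=roi;k[y0:y1,x0:x1]=m[y0:y1,x0:x1]
    return max(cv2.findContours(k,cv2.RETR_EXTERNAL,cv2.CHAIN_APPROX_NONE)[0],key=cv2.contourArea)
red=((H<6)|(H>174))&(S>150)&(V>60)
k=c(red,(230,90,330,190)); r=cv2.minAreaRect(k); print('cap blob',r)
sc=ray(ci,[[272,75],[347,128],[300,201],[227,153]],.043); print(sc*1e3, sc.mean(0)*1e3)
for a,b in((0,2),(1,3)):
    v=sc[b]-sc[a]; print(np.degrees(np.arctan2(v[1],v[0]))+45)
print('knob',ray(ci,[[283,146]],.106)*1e3)
E
```

```text
cap blob ((281.84613037109375, 142.23077392578125), (45.48542022705078, 44.93071746826172), 33.6900634765625)
[[680.85712219 282.45004704  43.        ]
 [666.19258693 206.97943505  43.        ]
 [590.11789778 220.92671566  43.        ]
 [605.27663646 297.06814223  43.        ]] [635.61106084 251.85608499  43.        ]
-100.86180479816949
169.06567025050373
knob [[636.11369576 248.79453937 106.        ]]
```

play_rows(deltas=[[22, 25, 0, 0, 0, 0, 45], [22, 25, -30, 0, 0, 0, 45], [0, 0, -50, 0, 0, 0, 45], [0, 0, -50, 0, 0, 0, 45], [0, 0, -28, 0, 0, 0, 45], [0, 0, 0, 0, 0, 0, 20], [0, 0, 0, 0, 0, 0, 20], [0, 0, 0, 0, 0, 0, 20]], grip_force=40)

```text
clock: 3.2
position: [0.6366, 0.2496, 0.0908]
tool_rot: [3.005, 1.569, 0.261]
force: [-1.6, -0.0, -0.2]
grip_width: 0.0221
```

play_rows(deltas=[[0, 0, 0, 0, 0, 0, 20], [0, 0, 15, 0, 0, 0, 20], [0, 0, 30, 0, 0, 0, 20], [0, 0, 50, 0, 0, 0, 20], [0, 0, 50, 0, 0, 0, 20], [0, 0, 0, 0, 0, 0, 20]])

```text
clock: 3.95
position: [0.6378, 0.2506, 0.2399]
tool_rot: [-3.128, 1.563, 0.411]
force: [0.3, -0.4, -1.4]
grip_width: 0.0223
```

```bash
python3 - <<'E'
from h import *
st(); im,ci=grab('wrist','w2')
E
```

```text
t 3.95 pos [637.8 250.6 239.9] jaw yaw -67.2 toolx [ 0.007  0.003 -1.   ] F [ 0.3 -0.4 -1.4] w 22.3
```

View pics/w2.png

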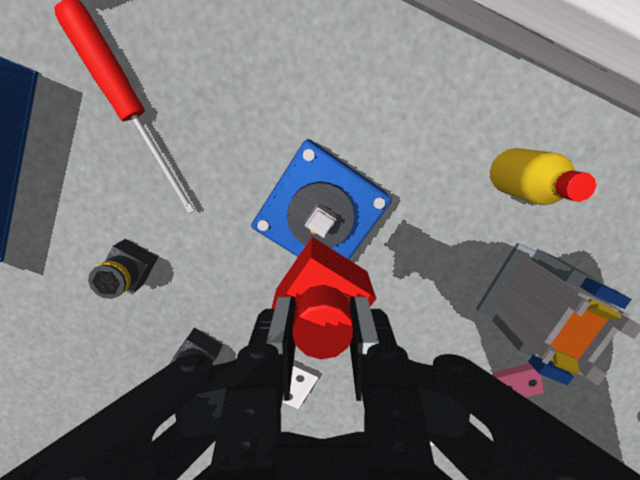

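The cap is held and the bare square drive is visible at (320,219). I measure the drive, then carry the cap to the tray.

```bash
python3 - <<'E'
from h import *
im=cv2.imread('pics/w2.png'); ci=vision.camera_info('wrist')
hsv=cv2.cvtColor(im,cv2.COLOR_BGR2HSV).astype(int);S,V=hsv[...,1],hsv[...,2]
k=np.zeros(V.shape,np.uint8);k[195:245,295:345]=(V>150)[195:245,295:345]
c=max(cv2.findContours(k,cv2.RETR_EXTERNAL,cv2.CHAIN_APPROX_NONE)[0],key=cv2.contourArea); r=cv2.minAreaRect(c); print(r)
b=ray(ci,cv2.boxPoints(r),.079); print(b*1e3,b.mean(0)*1e3,[np.degrees(np.arctan2(*(b[i+1]-b[i])[1::-1])) for i in range(3)])
print(V[195:245:3,295:345:2])
E
```

```text
((319.076904296875, 222.8845672607422), (22.74271011352539, 24.684158325195312), 33.6900634765625)
[[626.22956804 263.70106172  79.        ]
 [646.44216461 259.90561184  79.        ]
 [642.75046752 241.6504823   79.        ]
 [622.26852635 245.1783195   79.        ]] [634.42268163 252.60886884  79.        ] [np.float64(-10.634956666860715), np.float64(-101.432621138464), np.float64(170.22718826954866)]
[[ 80  91  96  95  95  95  98  91  89  92  93  93  92  89  88  89  92  89
   88  86  86  86  89  92  93]
 [ 92  93  94  89  92  94  93  96  97  91  91  91  92  89  90  91  90  87
   91  86  85  81  85  84  84]
 [ 88  95  95  93  88  91  87  89  92  97  90  91  91  88  91  84  92  85
   85  85  90  88  88  87  84]
 [ 94  94  91  91  90  89  89  85  90  90  97 102  78  78  86  87  86  88
   89  86  83  85  90  84  86]
 [ 96  95  96  93  92  92  92  91  91  92 116 156  91  74  77  66  57  79
   87  88  84  85  82  86  85]
 [ 88  95  95  91  90  91  85  88  95 116 190 171 162 201 115  76  76  65
   75  89  86  86  85  92  88]
 [ 92  90  89  94  94  95  94  91 112 197 184 210 210 185 108 17
[... 391 characters left out ...]
12 212 212 210 211 213 215 213 211 212
  157  62  45  45  44  88  88]
 [ 87  88  89  89  85  86 105 189 213 213 217 216 211 210 212 212 220 141
   42  41  48  43  82  94  91]
 [ 87  86  84  87  87  88  90  90 232 209 215 216 218 216 214 209 131  42
   47  47  47  63  85  86  85]
 [ 87  88  84  87  85  88  85  87  86  99 101 119 197 216 218 135  89  81
   70  67  86  92  87  86  86]
 [120  86  87  86  85  82  87  83 117  92  82  88  80  99 166  86  92  88
   89  88  87  89  92  92  90]
 [191 173  99  90  91  83  86 132 145  98 101  96  82  89  88  81  89  84
   92  89  85  85  85  87  88]
 [188 193 197 163 100  85 135 158 139 100  99  97  98  96  88  91  85  85
   87  86  86  89 125 162 185]]
```

play_rows(deltas=[[-10, -60, 0, 0, 0, 0, 20], [-10, -60, 0, 0, 0, 0, 20], [-10, -60, 0, 0, 0, 0, 20], [-10, -60, 0, 0, 0, 0, 20], [-10, -60, 0, 0, 0, 0, 20], [-10, -60, 0, 0, 0, 0, 20], [-10, -60, 0, 0, 0, 0, 20], [-10, -60, 0, 0, 0, 0, 20]])

```text
clock: 5.0
position: [0.5552, -0.232, 0.2339]
tool_rot: [-0.706, 1.57, 2.833]
force: [1.5, -0.2, -0.7]
grip_width: 0.0223
```

play_rows(deltas=[[-10, -60, 0, 0, 0, 0, 20], [0, -60, 0, 0, 0, 0, 20], [0, -60, 0, 0, 0, 0, 20], [0, 0, 0, 0, 0, 0, 20], [0, 0, 0, 0, 0, 0, 20]])

```text
clock: 5.62
position: [0.5459, -0.4096, 0.2335]
tool_rot: [-1.341, 1.569, 2.198]
force: [-0.5, -0.1, -0.9]
grip_width: 0.0225
```

```bash
python3 - <<'E'
from h import *
st(); im,ci=grab('wrist','w3'); print(telemetry.observe()['qpos'])
E
```

```text
t 5.62 pos [ 545.9 -409.6  233.5] jaw yaw -67.2 toolx [-0.001  0.001 -1.   ] F [-0.5 -0.1 -0.9] w 22.5
[ 0.6969693   0.62168214 -0.23043401  1.41907344  0.14767798  1.11859159
 -0.72845169]
```

View pics/w3.png

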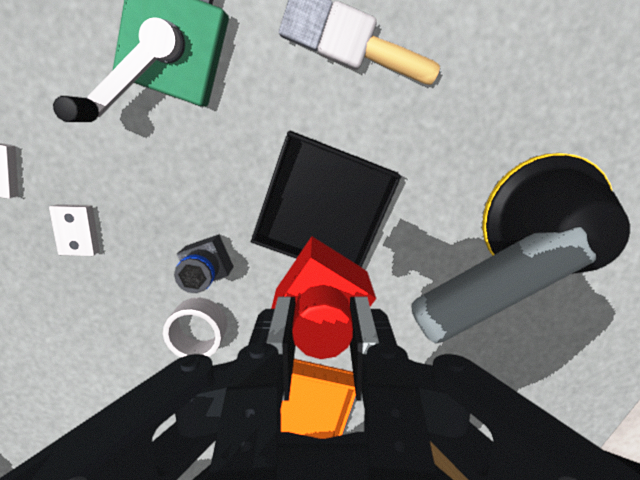

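The cap hangs over the black tray, whose corners are near (290,132), (403,177) and (252,240). The blue-banded socket is at (197,270), with the offcut ring close below it at (192,330). Now lower and release.

```bash
python3 - <<'E'
from h import *
ci=vision.camera_info('wrist')
print('tray',ray(ci,[[327.5,208.5]],.028)*1e3,'socktop',ray(ci,[[194,275]],.056)*1e3,'ring',ray(ci,[[192,330]],.03)*1e3)
E
```

```text
tray [[ 547.43421816 -412.81313122   28.        ]] socktop [[ 448.78652442 -322.22818675   56.        ]] ring [[ 375.54134614 -333.83429536   30.        ]]
```

play_rows(deltas=[[0, 0, -50, 0, 0, 0, 20], [0, 0, -50, 0, 0, 0, 20], [0, 0, -50, 0, 0, 0, 20], [0, 0, -35, 0, 0, 0, 20], [0, 0, -6, 0, 0, 0, 20], [0, 0, 0, 0, 0, 0, 45], [0, 0, 0, 0, 0, 0, 45], [0, 0, 0, 0, 0, 0, 45]])

```text
clock: 6.68
position: [0.5467, -0.4105, 0.0447]
tool_rot: [2.124, 1.569, -0.62]
force: [0.2, 1.0, 0.6]
grip_width: 0.0449
```

play_rows(deltas=[[0, 0, 50, 0, 0, 0, 45], [0, 0, 60, 0, 0, 0, 45], [-15, 10, 60, 0, 0, 0, 60], [-40, 30, 20, 0, 0, 0, 60], [-40, 20, 0, 0, 0, 0, 60], [0, 0, 0, 0, 0, 0, 60], [0, 0, 0, 0, 0, 0, 60]])

```text
clock: 7.55
position: [0.4516, -0.3506, 0.2339]
tool_rot: [2.143, 1.569, -0.601]
force: [-0.7, -0.6, -0.7]
grip_width: 0.0601
```

```bash
python3 - <<'E'
from h import *
st(); im,ci=grab('wrist','w4'); print(proj(ci,[[.449,-.32,.056],[.545,-.41,.055]]))
E
```

```text
t 7.55 pos [ 451.6 -350.6  233.9] jaw yaw -67.2 toolx [ 0.001 -0.001 -1.   ] F [-0.7 -0.6 -0.7] w 60.1
[[288.82806188 204.49925763]
 [433.80038651 139.83849704]]
```

View pics/w4.png

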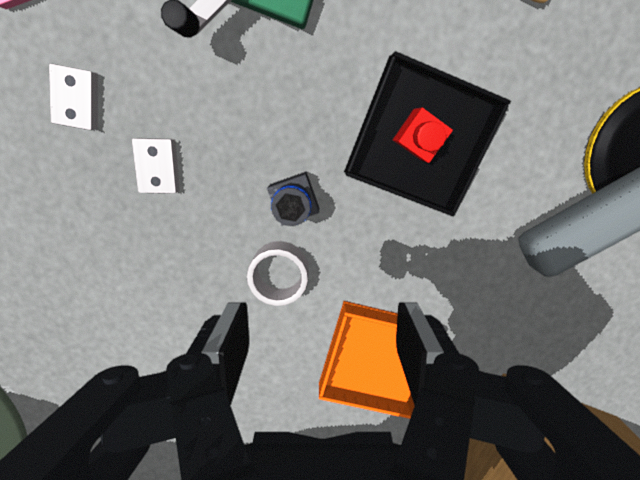

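The cap lies in the black tray at (425,135). The socket's hex top is at (291,206), with shoulder corners near (268,187), (305,172) and (320,213). I compute the socket's centre and yaw.

```bash
python3 - <<'E'
from h import *
ci=vision.camera_info('wrist')
print('top',ray(ci,[[291,206]],.056)*1e3)
b=ray(ci,[[268,187],[305,172],[320,213]],.026)*1e3; print(b)
print('centre by diag',(b[0]+b[2])/2)
for i in(0,1):
    v=b[i+1]-b[i]; print(np.linalg.norm(v),np.degrees(np.arctan2(v[1],v[0])))
im=cv2.imread('pics/w4.png'); cv2.imwrite('pics/w4c.png',cv2.resize(im[150:310,230:350],None,fx=4,fy=4,interpolation=cv2.INTER_CUBIC)[:600])
E
```

```text
top [[ 448.73219726 -322.09318342   56.        ]]
[[ 450.29444047 -296.12335474   26.        ]
 [ 476.30650099 -322.5297858    26.        ]
 [ 446.22384943 -349.98085058   26.        ]]
centre by diag [ 448.25914495 -323.05210266   26.        ]
37.06651985016743 -45.43105667731193
40.72501543517734 -137.61887823576444
```

View pics/w4c.png

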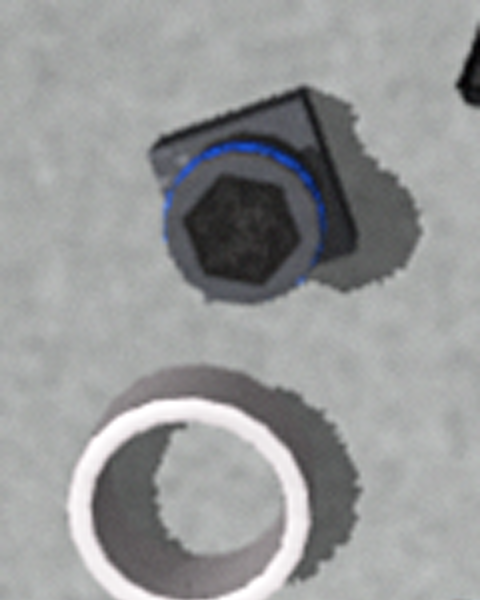

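The close crop confirms the blue-banded socket: square edges at about -46°, with the ring offcut clear of it. Grasp with the jaw at -46°.

play_rows(deltas=[[-1, 14, 0, 0, 0, 10, 55], [-2, 14, 0, 0, 0, 11, 55], [0, 0, -50, 0, 0, 0, 55], [0, 0, -50, 0, 0, 0, 55], [0, 0, -50, 0, 0, 0, 55], [0, 0, -50, 0, 0, 0, 55], [0, 0, -30, 0, 0, 0, 55], [0, 0, 0, 0, 0, 0, 55]], grip_force=60)

```text
clock: 8.6
position: [0.4477, -0.3214, 0.001]
tool_rot: [-1.385, 1.567, 2.517]
force: [-0.0, -0.4, -0.0]
grip_width: 0.0551
```

play_rows(deltas=[[0, 0, 0, 0, 0, 0, 30], [0, 0, 0, 0, 0, 0, 30], [0, 0, 0, 0, 0, 0, 30], [0, 0, 0, 0, 0, 0, 30]])

```text
clock: 9.1
position: [0.4487, -0.3227, 0.0043]
tool_rot: [1.74, 1.569, -0.642]
force: [-0.8, 0.8, 9.2]
grip_width: 0.0369
```

```bash
python3 -c "
from h import *
st()"
```

```text
t 9.10 pos [ 448.7 -322.7    4.3] jaw yaw -46.5 toolx [ 0.001 -0.001 -1.   ] F [-0.8  0.8  9.2] w 36.9
```

play_rows(deltas=[[0, 0, 40, 0, 0, 0, 30], [0, 0, 60, 0, 0, 0, 30], [0, 0, 60, 0, 0, 0, 30], [17, 52, 60, 0, 0, 0, 30], [17, 52, 10, 0, 0, 6, 30], [17, 52, 0, 0, 0, 6, 30], [17, 52, 0, 0, 0, 6, 30], [17, 52, 0, 0, 0, 6, 30]])

```text
clock: 10.1
position: [0.5295, -0.0727, 0.22]
tool_rot: [1.427, 1.57, -0.533]
force: [1.5, -1.4, -3.6]
grip_width: 0.037
```

play_rows(deltas=[[17, 52, 0, 0, 0, 6, 30], [17, 52, 0, 0, 0, 6, 30], [17, 52, 0, 0, 0, 0, 30], [17, 52, 0, 0, 0, 0, 30], [17, 52, 0, 0, 0, 0, 30], [17, 53, 0, 0, 0, 0, 30], [0, 0, 0, 0, 0, 0, 30], [0, 0, 0, 0, 0, 0, 30]])

```text
clock: 11.1
position: [0.631, 0.2384, 0.2193]
tool_rot: [-0.056, 1.57, -1.809]
force: [-0.2, -1.2, -2.9]
grip_width: 0.0372
```

```bash
python3 - <<'E'
from h import *
st(); im,ci=grab('wrist','w5'); print(proj(ci,[[.6355,.2505,.079],[.6355,.2505,.055]]))
cv2.imwrite('pics/w5c.png',cv2.resize(im[120:440,200:440][...,::-1],None,fx=1.87,fy=1.87,interpolation=cv2.INTER_CUBIC))
E
```

```text
t 11.10 pos [631.  238.4 219.3] jaw yaw -10.5 toolx [-0.    -0.001 -1.   ] F [-0.2 -1.2 -2.9] w 37.2
[[326.0339654  211.1893539 ]
 [325.78540546 204.70264171]]
```

View pics/w5c.png

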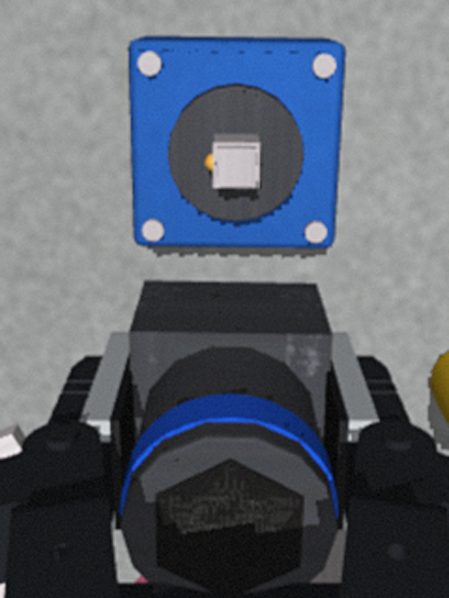

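The crop shows the drive square at crop (236,165), its ball on the left, box edges parallel to the jaw, and the socket held squarely between the pads. I compute the remaining offset.

```bash
python3 - <<'E'
from h import *
ci=vision.camera_info('wrist'); s,R,y=tool(); p=s['position']
f=lambda l:np.array(l)/1.87+[200,120]
print('sq',ray(ci,f([[236,165]]),.079)*1e3,'collar',ray(ci,f([[236,152]]),.055)*1e3)
sc=ray(ci,f([[149.5,64],[325,66],[316,232],[152,231]]),.044)*1e3; print('screws',sc.mean(0))
for a,b in((0,1),(3,2),(0,3),(1,2)): v=sc[b]-sc[a]; print(np.degrees(np.arctan2(v[1],v[0])),np.linalg.norm(v))
# bias check: socket edges (shoulder z = TCP+22mm) & hex centre (TCP+52)
q=(proj(ci,[p+[0,0,-.0043],p+[0,0,.0217],p+[0,0,.0517]])-[200,120])*1.87; print('expected crop px of socket bottom/shoulder/top centre',q)
E
```

```text
sq [[636.271932   251.95220438  79.        ]] collar [[636.58914694 252.45775732  55.        ]]
screws [636.17212353 250.65723117  44.        ]
-11.14974357794571 76.95513846102584
-10.865843728752388 77.22530990805302
-101.55079789064006 76.8321141090633
-101.35103403865621 76.44805480917758
expected crop px of socket bottom/shoulder/top centre [[231.1732615  354.73342181]
 [231.53982248 416.56966364]
 [232.16431466 521.9170733 ]]
```

play_rows(deltas=[[5, 13, 0, 0, 0, -0.7, 30], [0, 0, -50, 0, 0, 0, 30], [0, 0, -50, 0, 0, 0, 30], [0, 0, -20, 0, 0, 0, 30], [0, 0, -8, 0, 0, 0, 30], [0, 0, 0, 0, 0, 0, 30]])

```text
clock: 11.9
position: [0.6368, 0.2522, 0.0924]
tool_rot: [2.268, 1.569, 0.502]
force: [-0.5, -0.1, -1.6]
grip_width: 0.0365
```

play_rows(deltas=[[0, 0, -4, 0, 0, 0, 30], [0, 0, -4, 0, 0, 0, 30], [0, 0, -4, 0, 0, 0, 30], [0, 0, 0, 0, 0, 0, 30]])

```text
clock: 12.4
position: [0.6361, 0.2517, 0.079]
tool_rot: [-0.986, 1.57, -2.752]
force: [0.6, 0.5, -1.8]
grip_width: 0.0366
```

```bash
python3 -c "
from h import *
st(); im,ci=grab('wrist','w6')"
```

```text
t 12.40 pos [636.1 251.7  79. ] jaw yaw -11.2 toolx [-0. -0. -1.] F [ 0.6  0.5 -1.8] w 36.6
```

The socket mouth has entered the drive without force. Continue down.

play_rows(deltas=[[0, 0, -4, 0, 0, 0, 30], [0, 0, -4, 0, 0, 0, 30], [0, 0, -3, 0, 0, 0, 30], [0, 0, 0, 0, 0, 0, 30]], grip_force=80)

```text
clock: 12.95
position: [0.6356, 0.2523, 0.068]
tool_rot: [-1.675, 1.57, 2.843]
force: [-3.0, 3.2, -2.4]
grip_width: 0.0365
```

play_rows(deltas=[[0, 0, -3, 0, 0, 0, 30], [0, 0, -3, 0, 0, 0, 30], [0, 0, 0, 0, 0, 0, 30]])

```text
clock: 13.32
position: [0.6361, 0.2513, 0.0618]
tool_rot: [-0.564, 1.57, -2.33]
force: [-2.7, 1.7, -5.2]
grip_width: 0.0364
```

play_rows(deltas=[[0, 0, -2, 0, 0, 0, 30], [0, 0, -1, 0, 0, 0, 30], [0, 0, 0, 0, 0, 0, 30]])

```text
clock: 13.7
position: [0.6365, 0.2517, 0.0595]
tool_rot: [1.796, 1.57, 0.03]
force: [-0.1, -0.1, -0.4]
grip_width: 0.0363
```

```bash
python3 -c "
from h import *
st()"
```

```text
t 13.70 pos [636.5 251.7  59.5] jaw yaw -11.2 toolx [ 0.001  0.    -1.   ] F [-0.1 -0.1 -0.4] w 36.3
```

play_rows(deltas=[[0, 0, -1, 0, 0, 0, 30], [0, 0, -1, 0, 0, 0, 30], [0, 0, 0, 0, 0, 0, 30]])

```text
clock: 14.08
position: [0.6366, 0.2517, 0.0594]
tool_rot: [1.524, 1.57, -0.242]
force: [-10.5, -6.5, 28.1]
grip_width: 0.0361
```

```bash
python3 -c "
from h import *
st()"
```

```text
t 14.07 pos [636.6 251.7  59.4] jaw yaw -11.2 toolx [ 0.001 -0.    -1.   ] F [-10.5  -6.5  28.1] w 36.1
```

The force rises to 28 N with no further travel, so the socket is on the collar. Release, rise and look, then go on to the first block.

play_rows(deltas=[[0, 0, 1, 0, 0, 0, 30], [0, 0, 0, 0, 0, 0, 50], [0, 0, 0, 0, 0, 0, 50], [0, 0, 0, 0, 0, 0, 50], [0, 0, 30, 0, 0, 0, 50], [0, 0, 60, 0, 0, 0, 50], [0, 0, 60, 0, 0, 0, 50], [0, 0, 20, 0, 0, 0, 50]])

```text
clock: 15.08
position: [0.6372, 0.2525, 0.2323]
tool_rot: [2.205, 1.566, 0.44]
force: [-0.8, 0.2, -0.8]
grip_width: 0.05
```

```bash
cat > wb.py <<'E'
from h import *
import sys
def find(ci,im,z=.012):
    hsv=cv2.cvtColor(im,cv2.COLOR_RGB2HSV).astype(int); m=((hsv[...,2]>175)&(hsv[...,1]<40)).astype(np.uint8)
    out=[]
    for c in cv2.findContours(m,cv2.RETR_EXTERNAL,cv2.CHAIN_APPROX_NONE)[0]:
        if cv2.contourArea(c)<300: continue
        P=(ray(ci,c.reshape(-1,2),z)[:,:2]*1e3).astype(np.float32); r=cv2.minAreaRect(P); b=cv2.boxPoints(r)
        e=[b[1]-b[0],b[2]-b[1]]; L=[np.linalg.norm(v) for v in e]; l=e[int(L[1]>L[0])]
        if abs(max(L)-50)<6 and abs(min(L)-36)<6: out.append((np.round(r[0],1),np.round(sorted(L),1),round((np.degrees(np.arctan2(l[1],l[0]))+90)%180-90,1)))
    return out
if __name__=='__main__':
    st(); im,ci=grab('wrist',sys.argv[1] if len(sys.argv)>1 else None)
    for o in find(ci,im): print('block xy',*o)
E
python3 wb.py w7; python3 m.py | grep block
```

```text
t 15.07 pos [637.2 252.5 232.3] jaw yaw -11.2 toolx [ 0.004  0.002 -1.   ] F [-0.8  0.2 -0.8] w 50.0
block xy [427.8 198.5] [36.5 50.1] -5.7
block [300. 277.] xy [444.9   6.2] size [35. 49.] longyaw 16.7
block [346. 273.] xy [ 454.8 -105.6] size [35. 47.] longyaw 11.8
block [271. 269.] xy [464.2  75.8] size [17. 49.] longyaw 14.9
```

View pics/w7.png

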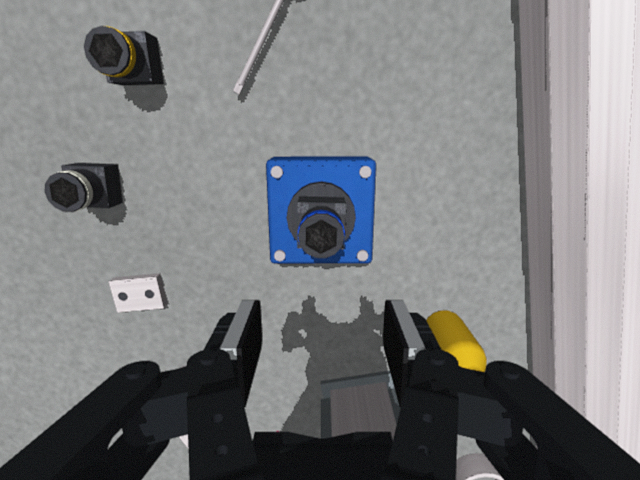

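The socket stands upright and home on the drive (320,235), and the yellow and white sockets are untouched. Next is the block at (428,198), yaw -5.7°.

play_rows(deltas=[[-23, -6, 0, 0, 0, -9.4, 50], [-23, -6, 0, 0, 0, -9.4, 50], [-23, -6, 0, 0, 0, -9.4, 50], [-23, -6, 0, 0, 0, -9.4, 50], [-23, -6, 0, 0, 0, -9.4, 50], [-23, -6, 0, 0, 0, -9.4, 50], [-23, -6, 0, 0, 0, -9.4, 50], [-23, -6, 0, 0, 0, -9.4, 50]])

```text
clock: 16.18
position: [0.4509, 0.2031, 0.2269]
tool_rot: [0.41, 1.569, -2.674]
force: [-0.5, 0.9, -0.4]
grip_width: 0.0501
```

play_rows(deltas=[[-24, -6, -10, 0, 0, -9.3, 50], [0, 0, -30, 0, 0, 0, 50], [0, 0, 0, 0, 0, 0, 50], [0, 0, 0, 0, 0, 0, 50]])

```text
clock: 16.68
position: [0.4283, 0.1978, 0.1884]
tool_rot: [0.358, 1.57, -2.882]
force: [-0.2, 0.4, 0.0]
grip_width: 0.0497
```

```bash
python3 wb.py w8; python3 m.py | grep block
```

```text
t 16.68 pos [428.3 197.8 188.4] jaw yaw -95.7 toolx [-0.001 -0.    -1.   ] F [-0.2  0.4  0. ] w 49.7
block xy [428.8 199.3] [36.  49.5] -5.7
block [382. 286.] xy [ 424.8 -190.7] size [34. 49.] longyaw 21.0
block [220. 277.] xy [442.2 196.6] size [24. 35.] longyaw 83.5
block [346. 271.] xy [ 460.2 -104.9] size [34. 39.] longyaw 11.8
block [267. 268.] xy [465.4  85.7] size [35. 42.] longyaw 13.4
```

play_rows(deltas=[[0.5, 1, -50, 0, 0, 0, 50], [0, 0, -50, 0, 0, 0, 50], [0, 0, -50, 0, 0, 0, 50], [0, 0, -35, 0, 0, 0, 50], [0, 0, 0, 0, 0, 0, 50], [0, 0, 0, 0, 0, 0, 30], [0, 0, 0, 0, 0, 0, 30], [0, 0, 0, 0, 0, 0, 30]], grip_force=40)

```text
clock: 17.77
position: [0.4296, 0.1991, 0.0046]
tool_rot: [-2.533, 1.568, 0.509]
force: [-1.4, -0.6, 15.6]
grip_width: 0.0346
```

play_rows(deltas=[[0, 0, 0, 0, 0, 0, 30], [0, 0, 40, 0, 0, 0, 30], [0, 0, 60, 0, 0, 0, 30], [20, -19, 60, 0, 0, 0, 30], [30, -30, 50, 0, 0, 0, 30], [40, -35, 20, 0, 0, 0, 30], [40, -35, 0, 0, 0, 0, 30], [40, -35, 0, 0, 0, 2.7, 30]])

```text
clock: 18.77
position: [0.5974, 0.0458, 0.2292]
tool_rot: [-2.995, 1.569, 0.095]
force: [-0.1, 0.6, -0.9]
grip_width: 0.0349
```

play_rows(deltas=[[37, -34, 0, 0, 0, 0, 30], [0, 0, 0, 0, 0, 0, 30], [0, 0, 0, 0, 0, 0, 30]])

```text
clock: 19.15
position: [0.6328, 0.0135, 0.2281]
tool_rot: [-1.457, 1.57, 1.633]
force: [-1.3, 0.4, -0.4]
grip_width: 0.0347
```

```bash
python3 - <<'E'
from h import *
st(); im,ci=grab('wrist','w9'); print(proj(ci,[[.636,.011,.091],[.636,.011,.112]]))
E
```

```text
t 19.15 pos [632.8  13.5 228.1] jaw yaw -93.0 toolx [-0.  0. -1.] F [-1.3  0.4 -0.4] w 34.7
[[325.93292606 222.8600464 ]
 [326.18759027 230.327187  ]]
```

View pics/w9.png

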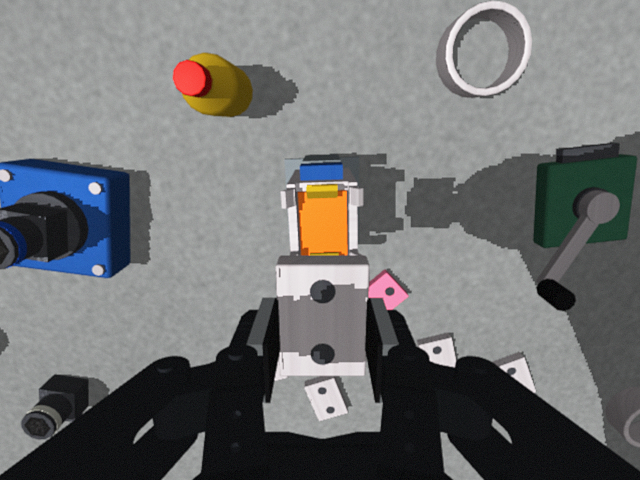

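The magazine is ahead of the held block. The orange follower spans columns 298 to 348, the far lip is at (322,191) and the near lip is just hidden at row 255. I compute the centre from the edges.

```bash
python3 - <<'E'
from h import *
im=cv2.imread('pics/w9.png'); ci=vision.camera_info('wrist')
hsv=cv2.cvtColor(im,cv2.COLOR_BGR2HSV).astype(int);H,S,V=hsv[...,0],hsv[...,1],hsv[...,2]
org=(H>8)&(H<20)&(S>150)&(V>120)
yel=(H>=20)&(H<32)&(S>120)
for r in(205,215,225,235,245):
    c=np.where(org[r,280:370])[0]+280; a=ray(ci,[[c.min()-.5,r],[c.max()+.5,r]],.091)*1e3; print(r,c.min(),c.max(),a[:,:2].round(1).tolist(),a.mean(0)[:2].round(1))
for col in(312,322,332):
    o=np.where(org[170:262,col])[0]+170; y=np.where(yel[170:262,col])[0]+170
    print(col,'orange',o.min(),o.max(),'yellow',y.min(),y.max(), 'far lip inner edge xyz97',(ray(ci,[[col,o.min()-.5]],.097)*1e3).round(1),'near', (ray(ci,[[col,o.max()+.5]],.091)*1e3).round(1),
     'lip outer top z107',(ray(ci,[[col,y.min()-.5]],.107)*1e3).round(1))
# block in hand: yellow-white? top z = TCP-3+12-ish
s,R,y=tool(); p=s['position']; print('TCP proj at block top',proj(ci,[p+[0,0,.0075]]))
E
```

```text
205 298 346 [[650.8, 32.2], [648.9, -4.6]] [649.9  13.8]
215 299 346 [[643.1, 31.9], [641.2, -4.4]] [642.1  13.8]
225 299 347 [[635.3, 32.5], [633.4, -4.9]] [634.3  13.8]
235 300 347 [[627.3, 32.3], [625.4, -4.6]] [626.3  13.8]
245 301 347 [[619.2, 32.1], [617.3, -4.4]] [618.2  13.8]
312 orange 198 252 yellow 185 255 far lip inner edge xyz97 [[657.1  20.7  97. ]] near [[612.6  23.5  91. ]] lip outer top z107 [[668.1  19.8 107. ]]
322 orange 198 252 yellow 185 255 far lip inner edge xyz97 [[656.7  13.4  97. ]] near [[612.2  15.7  91. ]] lip outer top z107 [[667.7  12.8 107. ]]
332 orange 198 252 yellow 184 255 far lip inner edge xyz97 [[656.3   6.1  97. ]] near [[611.8   7.9  91. ]] lip outer top z107 [[668.1   5.8 107. ]]
TCP proj at block top [[323.20547649 321.2031539 ]]
```

The wrist view puts the magazine centre at (635.5, 13.8), yaw about -0.5°. I lower the block onto the lips.

play_rows(deltas=[[2.7, 0.3, 0, 0, 0, 2.5, 30], [0, 0, -50, 0, 0, 0, 30], [0, 0, -45, 0, 0, 0, 30], [0, 0, -10, 0, 0, 0, 30], [0, 0, 0, 0, 0, 0, 30]])

```text
clock: 19.82
position: [0.6361, 0.0141, 0.1237]
tool_rot: [-2.715, 1.57, 0.419]
force: [-0.3, -0.3, 0.5]
grip_width: 0.0344
```

play_rows(deltas=[[0, 0, -5, 0, 0, 0, 30], [0, 0, -5, 0, 0, 0, 30], [0, 0, -3, 0, 0, 0, 30], [0, 0, 0, 0, 0, 0, 30]])

```text
clock: 20.32
position: [0.6359, 0.0135, 0.1097]
tool_rot: [-0.06, 1.571, 3.074]
force: [-0.0, 0.8, 0.3]
grip_width: 0.0347
```

```bash
python3 - <<'E'
from h import *
st(); im,ci=grab('wrist','w10')
E
```

```text
t 20.32 pos [635.9  13.5 109.7] jaw yaw -90.5 toolx [-0.  0. -1.] F [-0.   0.8  0.3] w 34.7
```

View pics/w10.png

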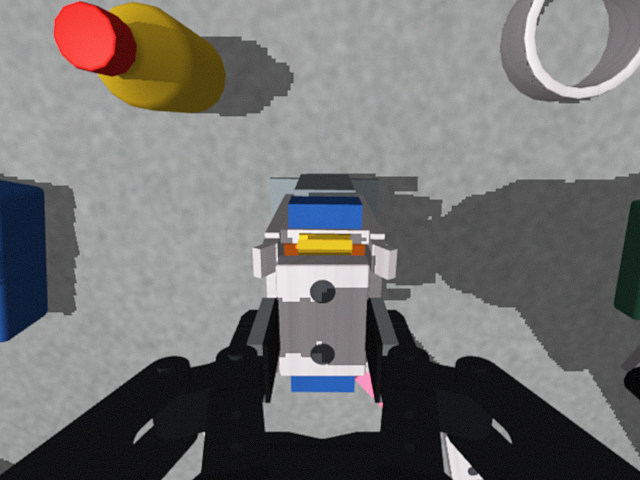

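The block sits between the flared posts at (263,260) and (385,260), centred, with the lips at both ends. Continue down to contact.

play_rows(deltas=[[0, 0, -2, 0, 0, 0, 30], [0, 0, -2, 0, 0, 0, 30], [0, 0, 0, 0, 0, 0, 30]])

```text
clock: 20.75
position: [0.636, 0.0135, 0.1058]
tool_rot: [-2.858, 1.571, 0.275]
force: [-0.7, -0.4, 1.1]
grip_width: 0.0346
```

```bash
python3 -c "
from h import *
st()"
```

```text
t 20.75 pos [636.   13.5 105.8] jaw yaw -90.5 toolx [ 0.  0. -1.] F [-0.7 -0.4  1.1] w 34.6
```

play_rows(deltas=[[0, 0, 0, 0, 0, 0, 46], [0, 0, 0, 0, 0, 0, 46], [0, 0, 20, 0, 0, 0, 46], [0, 0, 15, 0, 0, 0, 0], [0, 0, 0, 0, 0, 0, 0], [0, 0, 0, 0, 0, 0, 0], [0, 0, 0, 0, 0, 0, 0], [0, 0, -18, 0, 0, 0, 0]])

```text
clock: 21.75
position: [0.6365, 0.0136, 0.1228]
tool_rot: [-3.05, 1.569, 0.083]
force: [1.0, -0.3, -0.3]
grip_width: -0.0002
```

play_rows(deltas=[[0, 0, -4, 0, 0, 0, 0], [0, 0, -4, 0, 0, 0, 0], [0, 0, 0, 0, 0, 0, 0]])

```text
clock: 22.12
position: [0.6359, 0.0136, 0.1145]
tool_rot: [-0.146, 1.571, 2.987]
force: [0.3, 0.1, 0.3]
grip_width: -0.0
```

```bash
python3 -c "
from h import *
st(); im,ci=grab('wrist','w11')"
```

```text
t 22.12 pos [635.9  13.6 114.5] jaw yaw -90.5 toolx [-0.  0. -1.] F [0.3 0.1 0.3] w -0.0
```

play_rows(deltas=[[0, 0, -4, 0, 0, 0, 0], [0, 0, -4, 0, 0, 0, 0], [0, 0, 0, 0, 0, 0, 0]])

```text
clock: 22.55
position: [0.6359, 0.0135, 0.1067]
tool_rot: [-0.008, 1.571, 3.125]
force: [0.0, 0.6, 0.9]
grip_width: -0.0
```

play_rows(deltas=[[0, 0, -4, 0, 0, 0, 0], [0, 0, -4, 0, 0, 0, 0], [0, 0, 0, 0, 0, 0, 0]])

```text
clock: 22.92
position: [0.6361, 0.0135, 0.0986]
tool_rot: [-2.885, 1.571, 0.249]
force: [1.1, -0.0, 0.8]
grip_width: -0.0001
```

play_rows(deltas=[[0, 0, -4, 0, 0, 0, 0], [0, 0, -4, 0, 0, 0, 0], [0, 0, 0, 0, 0, 0, 0]])

```text
clock: 23.3
position: [0.636, 0.0135, 0.0907]
tool_rot: [-2.814, 1.571, 0.32]
force: [1.3, -0.5, 3.6]
grip_width: -0.0003
```

```bash
python3 -c "
from h import *
st()"
```

```text
t 23.30 pos [636.   13.5  90.7] jaw yaw -90.5 toolx [ 0.  0. -1.] F [ 1.3 -0.5  3.6] w -0.3
```

The force is odd: only 3.6 N. Go down 2 mm more, rise and look.

play_rows(deltas=[[0, 0, -2, 0, 0, 0, 0], [0, 0, 0, 0, 0, 0, 0]])

```text
clock: 23.55
position: [0.636, 0.0135, 0.0888]
tool_rot: [-2.974, 1.571, 0.16]
force: [1.4, -1.0, 4.0]
grip_width: -0.0001
```

play_rows(deltas=[[0, 0, 30, 0, 0, 0, 0], [0, 0, 50, 0, 0, 0, 0], [0, 0, 60, 0, 0, 0, 0], [0, 0, 0, 0, 0, 0, 46], [0, 0, 0, 0, 0, 0, 46]])

```text
clock: 24.18
position: [0.6355, 0.0135, 0.2283]
tool_rot: [0.137, 1.57, -3.012]
force: [0.2, -0.3, -0.7]
grip_width: 0.0357
```

```bash
python3 - <<'E'
from h import *
st(); im,ci=grab('wrist','w12')
a=cv2.imread('pics/w11.png')[190:430,220:420]; b=im[110:350,220:420][...,::-1]
cv2.imwrite('pics/c12.png',cv2.resize(np.hstack([a,b]),None,fx=2,fy=2,interpolation=cv2.INTER_CUBIC))
E
```

```text
t 24.18 pos [635.5  13.5 228.3] jaw yaw -90.5 toolx [-0.001 -0.    -1.   ] F [ 0.2 -0.3 -0.7] w 35.7
```

View pics/c12.png

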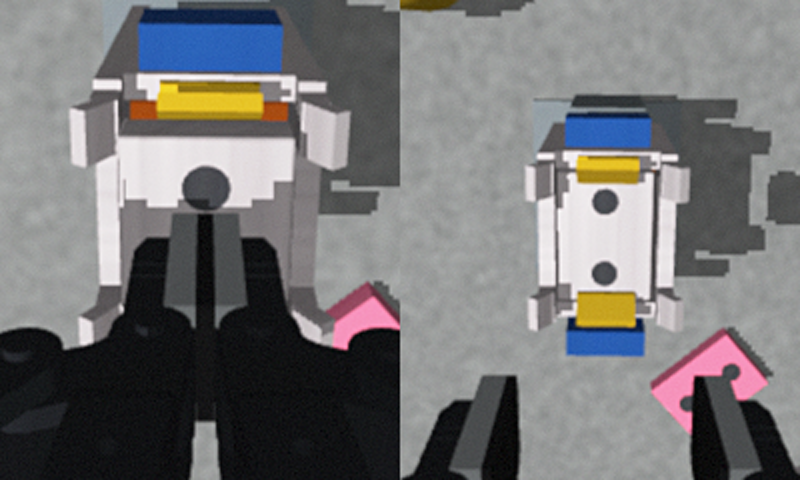

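The crop shows the first block held flat under both yellow lips (holes at crop (604,202) and (604,272)), well centred. Next is the block near (445,6), yaw 16.7°.

play_rows(deltas=[[-40, -1, 0, 0, 0, 6, 50], [-50, -2, 0, 0, 0, 6, 50], [-50, -2, -10, 0, 0, 5.2, 50], [-50, -2, -20, 0, 0, 0, 50], [0, 0, -10, 0, 0, 0, 50], [0, 0, 0, 0, 0, 0, 50], [0, 0, 0, 0, 0, 0, 50]])

```text
clock: 25.1
position: [0.4468, 0.0067, 0.1887]
tool_rot: [-1.703, 1.57, 1.731]
force: [-0.2, 0.2, -0.6]
grip_width: 0.0499
```

```bash
python3 wb.py w13
```

```text
t 25.10 pos [446.8   6.7 188.7] jaw yaw -73.3 toolx [-0.  0. -1.] F [-0.2  0.2 -0.6] w 49.9
block xy [408.6  22. ] [35.5 48.8] 16.7
block xy [460.9  86.5] [35.9 50.1] 14.2
```

```bash
python3 m.py | grep block; python3 wb.py
```

```text
block [345. 268.] xy [ 467.9 -102.8] size [35. 23.] longyaw 104.7
t 25.20 pos [446.6   6.7 188.8] jaw yaw -73.3 toolx [ 0.  0. -1.] F [0.8 0.  1. ] w 49.9
block xy [408.4  22. ] [35.4 48.9] 16.6
block xy [460.9  86.5] [35.8 50.2] 14.1
```

The block was knocked aside to about (408.5, 22). Move over it and look again.

play_rows(deltas=[[-19, 8, 0, 0, 0, 0, 50], [-19, 7.5, 0, 0, 0, 0, 50], [0, 0, 0, 0, 0, 0, 50], [0, 0, 0, 0, 0, 0, 50]])

```text
clock: 25.75
position: [0.4087, 0.0219, 0.189]
tool_rot: [2.998, 1.57, 0.149]
force: [0.4, -1.0, 0.1]
grip_width: 0.05
```

```bash
python3 wb.py w14; python3 -c "
from h import *
print(telemetry.observe()['qpos'].round(2))"
```

```text
t 25.75 pos [408.7  21.9 189. ] jaw yaw -73.3 toolx [ 0.001  0.    -1.   ] F [ 0.4 -1.   0.1] w 50.0
block xy [408.5  21.6] [35.9 49.6] 16.7
block xy [ 454.8 -105.1] [35.6 49.6] 12.5
block xy [461.3  86.5] [35.9 50. ] 14.0
[ 0.09  0.26 -0.33  2.17  0.13  0.73 -1.61]
```

play_rows(deltas=[[0, 0, -50, 0, 0, 0, 50], [0, 0, -50, 0, 0, 0, 50], [0, 0, -50, 0, 0, 0, 50], [0, 0, -32, 0, 0, 0, 50], [0, 0, 0, 0, 0, 0, 50], [0, 0, 0, 0, 0, 0, 30], [0, 0, 0, 0, 0, 0, 30], [0, 0, 0, 0, 0, 0, 30]])

```text
clock: 26.8
position: [0.4087, 0.0219, 0.0077]
tool_rot: [3.015, 1.569, 0.165]
force: [1.7, 0.3, 5.8]
grip_width: 0.0343
```

play_rows(deltas=[[0, 0, 0, 0, 0, 0, 30], [0, 0, 40, 0, 0, 0, 30], [0, 0, 50, 0, 0, 0, 30], [15, 0, 45, 0, 0, 0, 30], [35, -1, 35, 0, 0, -6, 30], [45, -2, 20, 0, 0, -6, 30], [45, -2, 0, 0, 0, -5.2, 30], [45, -2, 0, 0, 0, 0, 30]])

```text
clock: 27.8
position: [0.5944, 0.0148, 0.1977]
tool_rot: [3.021, 1.57, -0.13]
force: [-0.3, 1.1, 0.2]
grip_width: 0.0337
```

play_rows(deltas=[[42, -1, 0, 0, 0, 0, 30], [0, 0, 0, 0, 0, 0, 30], [0, 0, 0, 0, 0, 0, 30]])

```text
clock: 28.18
position: [0.6342, 0.014, 0.1968]
tool_rot: [-0.12, 1.57, 3.014]
force: [0.2, -0.2, 0.1]
grip_width: 0.0341
```

```bash
python3 wb.py w15
```

```text
t 28.18 pos [634.2  14.  196.8] jaw yaw -90.5 toolx [-0.001  0.    -1.   ] F [ 0.2 -0.2  0.1] w 34.1
```

play_rows(deltas=[[1.6, -0.4, 0, 0, 0, 0, 30], [0, 0, -40, 0, 0, 0, 30], [0, 0, -30, 0, 0, 0, 30], [0, 0, -5, 0, 0, 0, 30], [0, 0, -5, 0, 0, 0, 30], [0, 0, -4, 0, 0, 0, 30], [0, 0, 0, 0, 0, 0, 30]])

```text
clock: 29.1
position: [0.6367, 0.0136, 0.1132]
tool_rot: [-3.083, 1.57, 0.05]
force: [0.3, -0.1, -0.6]
grip_width: 0.0342
```

play_rows(deltas=[[0, 0, -2, 0, 0, 0, 30], [0, 0, -1.5, 0, 0, 0, 30], [0, 0, 0, 0, 0, 0, 30]])

```text
clock: 29.48
position: [0.6363, 0.0136, 0.1093]
tool_rot: [0.13, 1.57, -3.02]
force: [-3.6, 0.3, 3.1]
grip_width: 0.0342
```

```bash
python3 wb.py w16
```

```text
t 29.48 pos [636.3  13.6 109.3] jaw yaw -90.5 toolx [-0. -0. -1.] F [-3.6  0.3  3.1] w 34.2
```

View pics/w16.png

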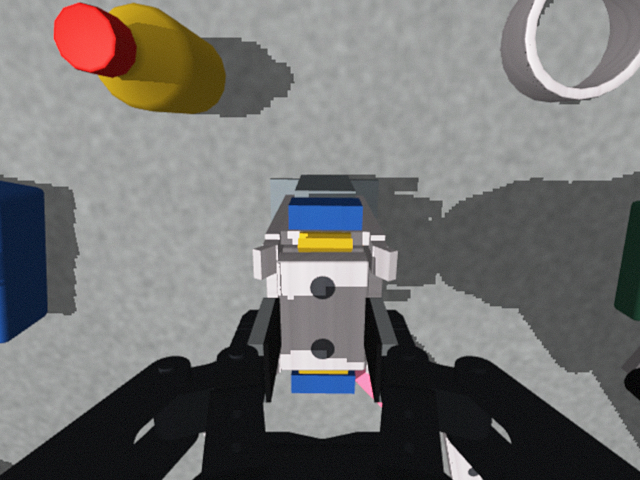

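The block sits in the mouth about 1 mm toward the far lip, which explains the small +x contact force. I shift -1 mm, release and press.

play_rows(deltas=[[-1.3, 0, 0, 0, 0, 0, 30], [0, 0, 0, 0, 0, 0, 46], [0, 0, 0, 0, 0, 0, 46], [0, 0, 20, 0, 0, 0, 46], [0, 0, 15, 0, 0, 0, 0], [0, 0, 0, 0, 0, 0, 0], [0, 0, 0, 0, 0, 0, 0], [0, 0, 0, 0, 0, 0, 0]])

```text
clock: 30.52
position: [0.635, 0.0136, 0.1438]
tool_rot: [0.125, 1.57, -3.024]
force: [-0.1, -0.8, 0.0]
grip_width: -0.0001
```

play_rows(deltas=[[0, 0, -15, 0, 0, 0, 0], [0, 0, -8, 0, 0, 0, 0], [0, 0, -6, 0, 0, 0, 0], [0, 0, -5, 0, 0, 0, 0]])

```text
clock: 31.02
position: [0.6357, 0.0137, 0.1103]
tool_rot: [-2.965, 1.57, 0.168]
force: [-0.6, -0.6, 10.3]
grip_width: -0.0002
```

play_rows(deltas=[[0, 0, -5, 0, 0, 0, 0], [0, 0, -5, 0, 0, 0, 0]])

```text
clock: 31.28
position: [0.6358, 0.0137, 0.1005]
tool_rot: [-3.007, 1.569, 0.127]
force: [0.9, 0.7, 6.1]
grip_width: 0.0002
```

play_rows(deltas=[[0, 0, -5, 0, 0, 0, 0], [0, 0, -5, 0, 0, 0, 0], [0, 0, 0, 0, 0, 0, 0]])

```text
clock: 31.65
position: [0.6356, 0.0137, 0.0902]
tool_rot: [-2.87, 1.57, 0.263]
force: [2.7, 0.2, 5.0]
grip_width: 0.0002
```

```bash
python3 -c "
from h import *
st()"
```

```text
t 31.65 pos [635.6  13.7  90.2] jaw yaw -90.5 toolx [ 0.001  0.    -1.   ] F [2.7 0.2 5. ] w 0.2
```

play_rows(deltas=[[0, 0, -1.5, 0, 0, 0, 0], [0, 0, 0, 0, 0, 0, 0], [0, 0, 30, 0, 0, 0, 0], [0, 0, 60, 0, 0, 0, 0], [0, 0, 49, 0, 0, 0, 46], [0, 0, 0, 0, 0, 0, 46], [0, 0, 0, 0, 0, 0, 46]])

```text
clock: 32.52
position: [0.6346, 0.0135, 0.2271]
tool_rot: [0.201, 1.569, -2.948]
force: [-0.3, 0.6, -0.8]
grip_width: 0.0457
```

```bash
cat > mag.py <<'E'
from h import *
# lips: yellow blobs and their inner edge distance, seen from above the magazine
def mag(name=None,im=None):
    st(); g,ci=grab('wrist',name)
    hsv=cv2.cvtColor(g,cv2.COLOR_RGB2HSV).astype(int);H,S,V=hsv[...,0],hsv[...,1],hsv[...,2]
    q=proj(ci,[[.6357,.0137,.097]])[0].astype(int)
    m=np.zeros(V.shape,np.uint8); y0=q[1]-60; x0=q[0]-40
    m[y0:y0+130,x0:x0+80]=((H>=20)&(H<32)&(S>110))[y0:y0+130,x0:x0+80]
    for c in cv2.findContours(m,cv2.RETR_EXTERNAL,cv2.CHAIN_APPROX_NONE)[0]:
        if cv2.contourArea(c)>40: print('lip px',cv2.boundingRect(c), (ray(ci,c.reshape(-1,2),.097)*1e3)[:,0].min().round(1),(ray(ci,c.reshape(-1,2),.097)*1e3)[:,0].max().round(1))
    col=g[y0:y0+130:6,q[0]]; print('V down middle',V[y0:y0+130:6,q[0]].tolist(),'S',S[y0:y0+130:6,q[0]].tolist())
mag('wm%d'%int(telemetry.observe()['clock']))
E
python3 mag.py
```

```text
t 32.52 pos [634.6  13.5 227.1] jaw yaw -90.5 toolx [-0.001 -0.    -1.   ] F [-0.3  0.6 -0.8] w 45.7
lip px (307, 255, 31, 18) 600.2 614.3
lip px (308, 187, 32, 14) 656.7 666.3
V down middle [102, 185, 185, 227, 229, 162, 83, 87, 201, 229, 228, 229, 83, 80, 203, 198, 198, 202, 152, 180, 167, 155] S [205, 197, 197, 9, 215, 224, 28, 15, 8, 7, 6, 4, 12, 16, 10, 220, 216, 213, 201, 191, 70, 2]
```

play_rows(deltas=[[-40, 16, 0, 0, 0, 5, 50], [-45, 19, 0, 0, 0, 5, 50], [-45, 19, -10, 0, 0, 4.6, 50], [-44, 19, -20, 0, 0, 0, 50], [0, 0, -10, 0, 0, 0, 50], [0, 0, 0, 0, 0, 0, 50], [0, 0, 0, 0, 0, 0, 50]])

```text
clock: 33.45
position: [0.4619, 0.0863, 0.1877]
tool_rot: [-0.6, 1.57, 2.788]
force: [-0.7, -0.2, -0.7]
grip_width: 0.0504
```

```bash
python3 wb.py w17
```

```text
t 33.45 pos [461.9  86.3 187.7] jaw yaw -75.9 toolx [-0.  0. -1.] F [-0.7 -0.2 -0.7] w 50.4
block xy [460.9  86.1] [36.  49.5] 14.1
```

The lips are shut and symmetric (inner edges at 614.3 and 656.7), with white block between them, so block two is held. Next I grasp the third block.

play_rows(deltas=[[-1, 0, -50, 0, 0, 0, 50], [0, 0, -50, 0, 0, 0, 50], [0, 0, -50, 0, 0, 0, 50], [0, 0, -30, 0, 0, 0, 50], [0, 0, 0, 0, 0, 0, 50], [0, 0, 0, 0, 0, 0, 30], [0, 0, 0, 0, 0, 0, 30], [0, 0, 0, 0, 0, 0, 30]])

```text
clock: 34.5
position: [0.4611, 0.0866, 0.0089]
tool_rot: [3.11, 1.569, 0.215]
force: [-0.7, -0.9, 11.3]
grip_width: 0.0336
```

play_rows(deltas=[[0, 0, 0, 0, 0, 0, 30], [0, 0, 40, 0, 0, 0, 30], [0, 0, 50, 0, 0, 0, 30], [5, 0, 50, 0, 0, 0, 30], [35, -16, 40, 0, 0, -5, 30], [45, -19, 10, 0, 0, -5, 30], [45, -19, 0, 0, 0, -4.6, 30], [44, -19, 0, 0, 0, 0, 30]])

```text
clock: 35.5
position: [0.6357, 0.0128, 0.1988]
tool_rot: [3.122, 1.57, -0.029]
force: [-0.4, 0.3, -0.2]
grip_width: 0.0336
```

play_rows(deltas=[[0, 0, 0, 0, 0, 0, 30], [0, 0, -40, 0, 0, 0, 30], [0, 0, 0, 0, 0, 0, 30], [0, 0, 0, 0, 0, 0, 30]])

```text
clock: 36.0
position: [0.6344, 0.0139, 0.1593]
tool_rot: [-2.926, 1.57, 0.208]
force: [-0.9, 0.2, -0.4]
grip_width: 0.0335
```

```bash
python3 wb.py w18
```

```text
t 36.00 pos [634.4  13.9 159.3] jaw yaw -90.5 toolx [ 0.001  0.    -1.   ] F [-0.9  0.2 -0.4] w 33.5
```

play_rows(deltas=[[1, -0.3, -20, 0, 0, 0, 30], [0, 0, -20, 0, 0, 0, 30], [0, 0, -4, 0, 0, 0, 30], [0, 0, -3, 0, 0, 0, 30], [0, 0, -2, 0, 0, 0, 30], [0, 0, -1, 0, 0, 0, 30], [0, 0, 0, 0, 0, 0, 30]])

```text
clock: 36.92
position: [0.6359, 0.0134, 0.1087]
tool_rot: [-3.039, 1.569, 0.094]
force: [-0.3, -0.3, 6.6]
grip_width: 0.0334
```

```bash
python3 -c "
from h import *
st()"
```

```text
t 36.92 pos [635.9  13.4 108.7] jaw yaw -90.5 toolx [ 0.002  0.    -1.   ] F [-0.3 -0.3  6.6] w 33.4
```

The block rests on both lips (6.6 N, no side force). Release and press.

play_rows(deltas=[[0, 0, 0, 0, 0, 0, 46], [0, 0, 0, 0, 0, 0, 46], [0, 0, 20, 0, 0, 0, 46], [0, 0, 15, 0, 0, 0, 0], [0, 0, 0, 0, 0, 0, 0], [0, 0, 0, 0, 0, 0, 0], [0, 0, 0, 0, 0, 0, 0], [0, 0, -14, 0, 0, 0, 0]])

```text
clock: 37.92
position: [0.6356, 0.0133, 0.1286]
tool_rot: [-3.027, 1.57, 0.106]
force: [0.5, 0.3, 0.0]
grip_width: 0.0003
```

play_rows(deltas=[[0, 0, -8, 0, 0, 0, 0], [0, 0, -6, 0, 0, 0, 0], [0, 0, -5, 0, 0, 0, 0]])

```text
clock: 38.3
position: [0.6357, 0.0134, 0.1098]
tool_rot: [-2.961, 1.57, 0.172]
force: [-0.2, -0.1, 10.6]
grip_width: 0.0003
```

play_rows(deltas=[[0, 0, -5, 0, 0, 0, 0], [0, 0, -5, 0, 0, 0, 0]])

```text
clock: 38.55
position: [0.6358, 0.0134, 0.1]
tool_rot: [-3.002, 1.569, 0.132]
force: [0.4, 0.7, 6.2]
grip_width: 0.0004
```

play_rows(deltas=[[0, 0, -6, 0, 0, 0, 0], [0, 0, -6, 0, 0, 0, 0], [0, 0, 0, 0, 0, 0, 0]])

```text
clock: 38.92
position: [0.6356, 0.0134, 0.0877]
tool_rot: [-2.876, 1.57, 0.257]
force: [1.8, -0.9, 4.3]
grip_width: -0.0002
```

```bash
python3 -c "
from h import *
st()"
```

```text
t 38.92 pos [635.6  13.4  87.7] jaw yaw -90.5 toolx [ 0.001  0.    -1.   ] F [ 1.8 -0.9  4.3] w -0.2
```

play_rows(deltas=[[0, 0, 30, 0, 0, 0, 0], [0, 0, 60, 0, 0, 0, 0], [0, 0, 49, 0, 0, 0, 46], [0, 0, 0, 0, 0, 0, 46], [0, 0, 0, 0, 0, 0, 46]])

```text
clock: 39.55
position: [0.6348, 0.0132, 0.2263]
tool_rot: [0.213, 1.57, -2.936]
force: [-0.4, 1.5, 0.2]
grip_width: 0.0459
```

```bash
python3 mag.py
```

```text
t 39.55 pos [634.8  13.2 226.3] jaw yaw -90.5 toolx [-0.001 -0.    -1.   ] F [-0.4  1.5  0.2] w 45.9
lip px (307, 256, 31, 18) 600.0 614.1
lip px (308, 187, 32, 14) 657.1 666.7
V down middle [148, 186, 188, 220, 230, 165, 78, 88, 213, 229, 229, 228, 76, 80, 224, 201, 197, 206, 162, 182, 165, 158] S [200, 193, 193, 19, 212, 216, 23, 17, 7, 4, 6, 6, 17, 16, 8, 213, 214, 213, 200, 192, 59, 5]
```

play_rows(deltas=[[-40, -27, 0, 0, 0, 4, 50], [-47, -30, 0, 0, 0, 4, 50], [-47, -31, -10, 0, 0, 4.7, 50], [-46, -30, -20, 0, 0, 0, 50], [0, 0, -10, 0, 0, 0, 50], [0, 0, 0, 0, 0, 0, 50], [0, 0, 0, 0, 0, 0, 50]])

```text
clock: 40.48
position: [0.456, -0.1039, 0.1867]
tool_rot: [-1.738, 1.57, 1.618]
force: [-0.4, 0.4, 0.5]
grip_width: 0.05
```

```bash
python3 wb.py w19
```

```text
t 40.48 pos [ 456.  -103.9  186.7] jaw yaw -77.7 toolx [-0.     0.001 -1.   ] F [-0.4  0.4  0.5] w 50.0
block xy [ 454.3 -104.2] [36.  49.5] 12.3
```

play_rows(deltas=[[-1.5, -0.3, -50, 0, 0, 0, 50], [0, 0, -50, 0, 0, 0, 50], [0, 0, -50, 0, 0, 0, 50], [0, 0, -29, 0, 0, 0, 50], [0, 0, 0, 0, 0, 0, 50], [0, 0, 0, 0, 0, 0, 30], [0, 0, 0, 0, 0, 0, 30], [0, 0, 0, 0, 0, 0, 30]])

```text
clock: 41.52
position: [0.4545, -0.1052, 0.0088]
tool_rot: [2.774, 1.569, -0.154]
force: [-1.0, 1.0, 11.2]
grip_width: 0.0338
```

play_rows(deltas=[[0, 0, 0, 0, 0, 0, 30], [0, 0, 40, 0, 0, 0, 30], [0, 0, 50, 0, 0, 0, 30], [5, 0, 50, 0, 0, 0, 30], [35, 26, 40, 0, 0, -4, 30], [47, 30, 10, 0, 0, -4, 30], [47, 31, 0, 0, 0, -4.8, 30], [47, 31, 0, 0, 0, 0, 30]])

```text
clock: 42.52
position: [0.6362, 0.0139, 0.1988]
tool_rot: [2.918, 1.57, -0.236]
force: [-0.5, -0.9, -0.8]
grip_width: 0.0338
```

play_rows(deltas=[[0, 0, 0, 0, 0, 0, 30], [0, 0, -40, 0, 0, 0, 30], [0, 0, 0, 0, 0, 0, 30], [0, 0, 0, 0, 0, 0, 30]])

```text
clock: 43.02
position: [0.635, 0.0126, 0.1593]
tool_rot: [-3.091, 1.57, 0.04]
force: [-0.1, 0.1, -1.3]
grip_width: 0.0338
```

```bash
python3 wb.py w20
```

```text
t 43.02 pos [635.   12.6 159.3] jaw yaw -90.6 toolx [ 0.001  0.    -1.   ] F [-0.1  0.1 -1.3] w 33.8
```

play_rows(deltas=[[0.5, 1, -20, 0, 0, 0, 30], [0, 0, -20, 0, 0, 0, 30], [0, 0, -4, 0, 0, 0, 30], [0, 0, -3, 0, 0, 0, 30], [0, 0, -2, 0, 0, 0, 30], [0, 0, -1, 0, 0, 0, 30], [0, 0, 0, 0, 0, 0, 30]])

```text
clock: 43.95
position: [0.6359, 0.014, 0.1087]
tool_rot: [-3.135, 1.569, -0.003]
force: [0.6, -0.3, 6.4]
grip_width: 0.0341
```

```bash
python3 -c "
from h import *
st()"
```

```text
t 43.95 pos [635.9  14.  108.7] jaw yaw -90.6 toolx [ 0.002 -0.    -1.   ] F [ 0.6 -0.3  6.4] w 34.1
```

play_rows(deltas=[[0, 0, 0, 0, 0, 0, 46], [0, 0, 0, 0, 0, 0, 46], [0, 0, 20, 0, 0, 0, 46], [0, 0, 15, 0, 0, 0, 0], [0, 0, 0, 0, 0, 0, 0], [0, 0, 0, 0, 0, 0, 0], [0, 0, 0, 0, 0, 0, 0], [0, 0, -14, 0, 0, 0, 0]])

```text
clock: 44.95
position: [0.6356, 0.0141, 0.1286]
tool_rot: [-3.009, 1.57, 0.122]
force: [0.2, -0.3, -0.8]
grip_width: -0.0
```

play_rows(deltas=[[0, 0, -8, 0, 0, 0, 0], [0, 0, -6, 0, 0, 0, 0], [0, 0, -5, 0, 0, 0, 0]])

```text
clock: 45.32
position: [0.6357, 0.0141, 0.1098]
tool_rot: [-2.943, 1.57, 0.188]
force: [0.3, 0.1, 10.8]
grip_width: 0.0002
```

play_rows(deltas=[[0, 0, -5, 0, 0, 0, 0], [0, 0, -5, 0, 0, 0, 0]])

```text
clock: 45.58
position: [0.6358, 0.0141, 0.1]
tool_rot: [-2.959, 1.57, 0.173]
force: [-0.3, -0.3, 7.1]
grip_width: -0.0002
```

play_rows(deltas=[[0, 0, -6, 0, 0, 0, 0], [0, 0, -6, 0, 0, 0, 0], [0, 0, 0, 0, 0, 0, 0]])

```text
clock: 45.95
position: [0.6357, 0.0142, 0.0878]
tool_rot: [-2.872, 1.57, 0.26]
force: [1.3, -0.2, 6.0]
grip_width: 0.0002
```

play_rows(deltas=[[0, 0, 30, 0, 0, 0, 0], [0, 0, 60, 0, 0, 0, 0], [0, 0, 49, 0, 0, 0, 46], [0, 0, 0, 0, 0, 0, 46], [0, 0, 0, 0, 0, 0, 46]])

```text
clock: 46.58
position: [0.6349, 0.0139, 0.2264]
tool_rot: [0.251, 1.57, -2.9]
force: [0.5, 0.5, -0.3]
grip_width: 0.0462
```

```bash
python3 mag.py
```

```text
t 46.58 pos [634.9  13.9 226.4] jaw yaw -90.6 toolx [-0.001 -0.    -1.   ] F [ 0.5  0.5 -0.3] w 46.2
lip px (308, 256, 31, 18) 600.0 614.2
lip px (309, 187, 32, 14) 657.2 666.9
V down middle [125, 184, 186, 233, 229, 158, 81, 84, 226, 229, 229, 227, 77, 82, 227, 200, 197, 205, 153, 176, 167, 158] S [198, 195, 199, 10, 213, 223, 22, 21, 9, 7, 6, 4, 20, 22, 9, 215, 214, 218, 200, 199, 60, 5]
```

play_rows(deltas=[[-40, -40, 0, 0, 0, 5, 50], [-42, -41, 0, 0, 0, 6, 50], [-42, -41, 0, 0, 0, 6, 50], [-42, -41, -20, 0, 0, 4.6, 50], [-44, -41, -20, 0, 0, 0, 50], [0, 0, 0, 0, 0, 0, 50], [0, 0, 0, 0, 0, 0, 50]])

```text
clock: 47.5
position: [0.4259, -0.1891, 0.1866]
tool_rot: [-1.256, 1.57, 2.253]
force: [0.0, -0.2, 0.0]
grip_width: 0.05
```

```bash
python3 wb.py w21
```

```text
t 47.50 pos [ 425.9 -189.1  186.6] jaw yaw -69.0 toolx [-0.001  0.001 -1.   ] F [ 0.  -0.2  0. ] w 50.0
block xy [ 424.2 -189.1] [35.9 49.5] 21.1
```

Four blocks are held. Now the last block.

play_rows(deltas=[[-1.5, 0, -50, 0, 0, 0, 50], [0, 0, -50, 0, 0, 0, 50], [0, 0, -50, 0, 0, 0, 50], [0, 0, -29, 0, 0, 0, 50], [0, 0, 0, 0, 0, 0, 50], [0, 0, 0, 0, 0, 0, 30], [0, 0, 0, 0, 0, 0, 30], [0, 0, 0, 0, 0, 0, 30]])

```text
clock: 48.55
position: [0.4251, -0.1897, 0.0091]
tool_rot: [2.443, 1.569, -0.332]
force: [0.2, 0.7, 9.0]
grip_width: 0.0339
```

play_rows(deltas=[[0, 0, 0, 0, 0, 0, 30], [0, 0, 40, 0, 0, 0, 30], [0, 0, 50, 0, 0, 0, 30], [5, 5, 50, 0, 0, 0, 30], [35, 32, 40, 0, 0, -5, 30], [42, 41, 10, 0, 0, -6, 30], [42, 41, 0, 0, 0, -6, 30], [43, 41, 0, 0, 0, -4.5, 30]])

```text
clock: 49.55
position: [0.5926, -0.0283, 0.199]
tool_rot: [2.847, 1.57, -0.307]
force: [-0.4, -1.0, -0.1]
grip_width: 0.0336
```

play_rows(deltas=[[44, 42, 0, 0, 0, 0, 30], [0, 0, -20, 0, 0, 0, 30], [0, 0, -20, 0, 0, 0, 30], [0, 0, 0, 0, 0, 0, 30], [0, 0, 0, 0, 0, 0, 30]])

```text
clock: 50.18
position: [0.6357, 0.0124, 0.1592]
tool_rot: [-3.014, 1.57, 0.119]
force: [0.2, -0.3, 0.3]
grip_width: 0.0333
```

```bash
python3 wb.py w22
```

```text
t 50.17 pos [635.7  12.4 159.2] jaw yaw -90.5 toolx [ 0.001  0.    -1.   ] F [ 0.2 -0.3  0.3] w 33.3
```

play_rows(deltas=[[-0.2, 1.3, -20, 0, 0, 0, 30], [0, 0, -20, 0, 0, 0, 30], [0, 0, -4, 0, 0, 0, 30], [0, 0, -3, 0, 0, 0, 30], [0, 0, -2, 0, 0, 0, 30], [0, 0, -1, 0, 0, 0, 30], [0, 0, 0, 0, 0, 0, 30]])

```text
clock: 51.1
position: [0.6357, 0.0139, 0.109]
tool_rot: [-3.097, 1.569, 0.036]
force: [1.1, 0.3, 6.0]
grip_width: 0.0337
```

```bash
python3 -c "
from h import *
st()"
```

```text
t 51.10 pos [635.7  13.9 109. ] jaw yaw -90.5 toolx [ 0.001  0.    -1.   ] F [1.1 0.3 6. ] w 33.7
```

play_rows(deltas=[[0, 0, 0, 0, 0, 0, 46], [0, 0, 0, 0, 0, 0, 46], [0, 0, 20, 0, 0, 0, 46], [0, 0, 15, 0, 0, 0, 0], [0, 0, 0, 0, 0, 0, 0], [0, 0, 0, 0, 0, 0, 0], [0, 0, 0, 0, 0, 0, 0], [0, 0, -14, 0, 0, 0, 0]])

```text
clock: 52.1
position: [0.6355, 0.0139, 0.1289]
tool_rot: [-3.01, 1.57, 0.123]
force: [0.9, 0.1, -1.0]
grip_width: 0.0001
```

play_rows(deltas=[[0, 0, -8, 0, 0, 0, 0], [0, 0, -6, 0, 0, 0, 0], [0, 0, -5, 0, 0, 0, 0]])

```text
clock: 52.48
position: [0.6356, 0.014, 0.1101]
tool_rot: [-2.955, 1.57, 0.179]
force: [0.0, -0.0, 10.5]
grip_width: -0.0001
```

play_rows(deltas=[[0, 0, -5, 0, 0, 0, 0], [0, 0, -5, 0, 0, 0, 0]])

```text
clock: 52.72
position: [0.6358, 0.0141, 0.1003]
tool_rot: [-2.975, 1.569, 0.159]
force: [0.3, 1.0, 7.5]
grip_width: 0.0001
```

play_rows(deltas=[[0, 0, -6, 0, 0, 0, 0], [0, 0, -6, 0, 0, 0, 0], [0, 0, 0, 0, 0, 0, 0]])

```text
clock: 53.1
position: [0.6357, 0.014, 0.0881]
tool_rot: [-2.902, 1.57, 0.232]
force: [2.3, -0.2, 5.0]
grip_width: -0.0001
```

play_rows(deltas=[[0, 0, 30, 0, 0, 0, 0], [0, 0, 60, 0, 0, 0, 0], [0, 0, 49, 0, 0, 0, 46], [0, 0, 0, 0, 0, 0, 46], [0, 0, 0, 0, 0, 0, 46]])

```text
clock: 53.72
position: [0.6348, 0.0138, 0.2267]
tool_rot: [0.291, 1.57, -2.859]
force: [-0.7, 0.4, -0.8]
grip_width: 0.0462
```

```bash
python3 mag.py; ls pics | grep wm; python3 - <<'E'
from h import *
import glob
f=sorted(glob.glob('pics/wm*.png'),key=lambda s:int(s[7:-4]))[-1]
im,ci=grab('side','side2'); a=cv2.imread(f)
c=cv2.resize(im[180:370,190:410][...,::-1],(400,345),interpolation=cv2.INTER_CUBIC); d=cv2.resize(a[150:322,200:400],(400,345),interpolation=cv2.INTER_CUBIC)
cv2.imwrite('pics/c13.png',np.hstack([d,c]))
# lever knob from side/top
im,ci=grab('top','top2')
hsv=cv2.cvtColor(im,cv2.COLOR_RGB2HSV).astype(int)
E
```

```text
t 53.73 pos [634.8  13.8 226.7] jaw yaw -90.5 toolx [-0.001 -0.    -1.   ] F [-0.7  0.4 -0.8] w 46.2
lip px (308, 256, 31, 18) 599.8 613.9
lip px (309, 187, 32, 14) 657.0 666.7
V down middle [148, 185, 184, 221, 229, 165, 80, 84, 240, 231, 228, 228, 72, 83, 236, 201, 198, 207, 165, 177, 164, 154] S [198, 197, 200, 16, 213, 218, 13, 15, 6, 4, 4, 6, 18, 22, 8, 216, 211, 217, 192, 197, 40, 7]
wm32.png
wm39.png
wm46.png
wm53.png
```

View pics/c13.png

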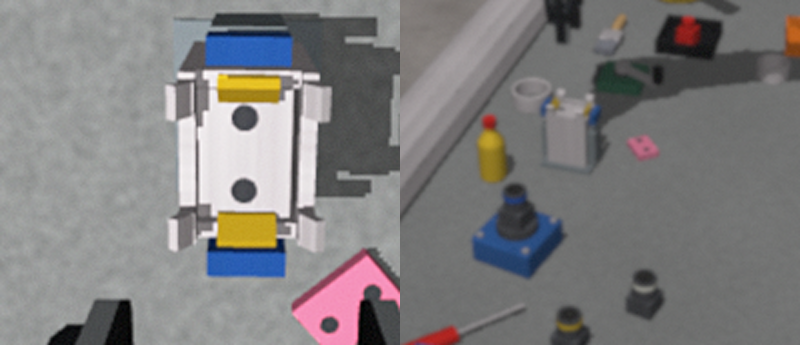

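The left crop shows the top block under both shut lips. The right crop shows the socket upright on the drive, the cap in the tray, the magazine full and the bystanders in place. Now I locate the lever.

play_rows(deltas=[[-10, -30, 0, 0, 0, 0, 0], [-20, -50, 0, 0, 0, 0, 0], [-20, -50, 0, 0, 0, 0, 0], [-15, -30, 0, 0, 0, 0, 0], [0, 0, 0, 0, 0, 0, 0], [0, 0, 0, 0, 0, 0, 0]])

```text
clock: 54.62
position: [0.5703, -0.1453, 0.2266]
tool_rot: [-0.888, 1.57, 2.246]
force: [1.3, 0.2, 0.1]
grip_width: -0.0001
```

```bash
python3 - <<'E'
from h import *
st(); im,ci=grab('wrist','w30')
hsv=cv2.cvtColor(im,cv2.COLOR_RGB2HSV).astype(int);H,S,V=hsv[...,0],hsv[...,1],hsv[...,2]
q=proj(ci,[[.548,-.195,.068],[.624,-.235,.022]]); print(q)
g=((H>60)&(H<95)&(S>80)).astype(np.uint8)
c=max(cv2.findContours(g,cv2.RETR_EXTERNAL,cv2.CHAIN_APPROX_NONE)[0],key=cv2.contourArea); P=(ray(ci,cv2.convexHull(c).reshape(-1,2),.022)[:,:2]*1e3).astype(np.float32); print('box',cv2.minAreaRect(P))
x,y=q[0].astype(int); k=np.zeros(V.shape,np.uint8); k[y-40:y+40,x-40:x+40]=(V<45)[y-40:y+40,x-40:x+40]
c=max(cv2.findContours(k,cv2.RETR_EXTERNAL,cv2.CHAIN_APPROX_NONE)[0],key=cv2.contourArea); r=cv2.boundingRect(c); print('knob px',r,cv2.contourArea(c))
# column extents give y at top face (nearest bottom of blob is top face)
print('knob', ray(ci,[[r[0]+r[2]/2,r[1]+r[3]/2]],.053)*1e3)
E
```

```text
t 54.62 pos [ 570.3 -145.3  226.6] jaw yaw -90.4 toolx [-0.001  0.001 -1.   ] F [1.3 0.2 0.1] w -0.1
[[382.55980154 245.52804295]
 [423.26079889 147.97702457]]
box ((624.3965454101562, -232.6234893798828), (79.22451782226562, 81.22499084472656), 3.715036392211914)
knob px (367, 226, 26, 29) 519.5
knob [[ 547.73473791 -195.02107185   53.        ]]
```

play_rows(deltas=[[-24, -2, 0, 0, 0, 0, 0], [0, 0, -50, 0, 0, 0, 0], [0, 0, -50, 0, 0, 0, 0], [0, 0, -50, 0, 0, 0, 0], [0, 0, -30, 0, 0, 0, 0], [0, 0, 0, 0, 0, 0, 0]])

```text
clock: 55.42
position: [0.5453, -0.1466, 0.0452]
tool_rot: [-0.337, 1.567, 2.798]
force: [-0.5, -0.4, 0.6]
grip_width: 0.0003
```

play_rows(deltas=[[0, -10, 0, 0, 0, 0, 0], [-1, -10, 0, 0, 0, 0, 0], [-2, -10, 0, 0, 0, 0, 0], [-2, -10, 0, 0, 0, 0, 0], [-1, -10, 0, 0, 0, 0, 0]])

```text
clock: 56.05
position: [0.5399, -0.1989, 0.0472]
tool_rot: [-0.495, 1.571, 2.638]
force: [-0.3, 1.3, 0.8]
grip_width: -0.0002
```

play_rows(deltas=[[1, -10, 0, 0, 0, 0, 0], [2, -10, 0, 0, 0, 0, 0], [3, -10, 0, 0, 0, 0, 0], [3, -8, 0, 0, 0, 0, 0]])

```text
clock: 56.55
position: [0.5493, -0.2368, 0.047]
tool_rot: [-0.178, 1.571, 2.955]
force: [-1.2, 1.1, 0.0]
grip_width: -0.0003
```

```bash
cat > lv.py <<'E'
from h import *
st()
im,ci=grab('top'); hsv=cv2.cvtColor(im,cv2.COLOR_RGB2HSV).astype(int)
im2,c2=grab('side','side_lv'); print('side px rest / stop',proj(c2,[[.548,-.195,.068],[.5563,-.2835,.068]]))
E
python3 lv.py
```

```text
t 56.55 pos [ 549.3 -236.8   47. ] jaw yaw -90.5 toolx [-0.  0. -1.] F [-1.2  1.1  0. ] w -0.3
side px rest / stop [[332.13750375 217.3346269 ]
 [336.75744627 203.59974127]]
```

The spring force of 1 to 2 N shows contact. Continue to the stop.

play_rows(deltas=[[2, -8, 0, 0, 0, 0, 0], [2, -6, 0, 0, 0, 0, 0], [2, -5, 0, 0, 0, 0, 0], [0, 0, 0, 0, 0, 0, 0]])

```text
clock: 57.15
position: [0.5555, -0.2553, 0.0471]
tool_rot: [-3.011, 1.57, 0.122]
force: [2.1, 3.2, -0.5]
grip_width: 0.0001
```

play_rows(deltas=[[1, -3, 0, 0, 0, 0, 0], [1, -3, 0, 0, 0, 0, 0], [0, 0, 0, 0, 0, 0, 0]])

```text
clock: 57.52
position: [0.5575, -0.2602, 0.0471]
tool_rot: [-1.807, 1.57, 1.327]
force: [2.2, 6.7, 0.7]
grip_width: -0.0004
```

```bash
python3 -c "
from h import *
st()"
```

```text
t 57.52 pos [ 557.5 -260.2   47.1] jaw yaw -90.4 toolx [ 0.     0.001 -1.   ] F [2.2 6.7 0.7] w -0.4
```

play_rows(deltas=[[0, -2, 0, 0, 0, 0, 0], [0, -2, 0, 0, 0, 0, 0], [0, 0, 0, 0, 0, 0, 0]])

```text
clock: 57.9
position: [0.5581, -0.2617, 0.047]
tool_rot: [-1.713, 1.567, 1.423]
force: [3.6, 19.2, 2.5]
grip_width: -0.0
```

```bash
python3 -c "
from h import *
st()
im,ci=grab('wrist','wl'); cv2.imwrite('pics/wl_c.png',im[...,::-1])"
```

```text
t 57.90 pos [ 558.1 -261.7   47. ] jaw yaw -90.3 toolx [ 0.001  0.004 -1.   ] F [ 3.6 19.2  2.5] w -0.0
```

The force climbs to 19 N with no travel, so the lever is on its stop. Back off, let it return, rise clear and look.

play_rows(deltas=[[-4, 30, 0, 0, 0, 0, 0], [-8, 40, 0, 0, 0, 0, 0], [-4, 40, 0, 0, 0, 0, 0], [0, 30, 30, 0, 0, 0, 0], [0, 0, 60, 0, 0, 0, 0], [0, 0, 60, 0, 0, 0, 0], [20, -20, 30, 0, 0, 0, 0], [0, 0, 0, 0, 0, 0, 0]])

```text
clock: 58.95
position: [0.5626, -0.1471, 0.2294]
tool_rot: [2.71, 1.566, -0.442]
force: [-0.6, -0.4, -1.8]
grip_width: -0.0002
```

play_rows(deltas=[[0, 0, 0, 0, 0, 0, 0], [0, 0, 0, 0, 0, 0, 0], [0, 0, 0, 0, 0, 0, 0], [0, 0, 0, 0, 0, 0, 0], [0, 0, 0, 0, 0, 0, 0], [0, 0, 0, 0, 0, 0, 0], [0, 0, 0, 0, 0, 0, 0], [0, 0, 0, 0, 0, 0, 0]])

```text
clock: 59.95
position: [0.5611, -0.1451, 0.227]
tool_rot: [-0.672, 1.571, 2.461]
force: [0.1, 0.3, 0.4]
grip_width: 0.0002
```

```bash
python3 - <<'E'
from h import *
st(); im,ci=grab('wrist','w31')
V=cv2.cvtColor(im,cv2.COLOR_RGB2HSV)[...,2]
q=proj(ci,[[.548,-.195,.068]]); x,y=q[0].astype(int); k=np.zeros(V.shape,np.uint8); k[y-40:y+40,x-40:x+40]=(V<45)[y-40:y+40,x-40:x+40]
c=max(cv2.findContours(k,cv2.RETR_EXTERNAL,cv2.CHAIN_APPROX_NONE)[0],key=cv2.contourArea); r=cv2.boundingRect(c)
p=(ray(ci,[[r[0]+r[2]/2,r[1]+r[3]/2]],.053)*1e3)[0]; print('knob',p,'angle deg',np.degrees(np.arctan2(p[1]+232.6,p[0]-624.4)))
t,_=grab('top','top3'); s,_=grab('side','side3')
a=cv2.resize(t[150:310,100:520][...,::-1],(800,305),interpolation=cv2.INTER_CUBIC)
b=cv2.resize(im[...,::-1],(387,290)); d=cv2.resize(s[170:370,190:475][...,::-1],(413,290),interpolation=cv2.INTER_CUBIC)
cv2.imwrite('pics/fin.png',np.vstack([a,np.hstack([b,d])]))
E
```

```text
t 59.95 pos [ 561.1 -145.1  227. ] jaw yaw -90.5 toolx [-0.  0. -1.] F [0.1 0.3 0.4] w 0.2
knob [ 547.62231493 -195.07146065   53.        ] angle deg 153.95085212144147
```

View pics/fin.png

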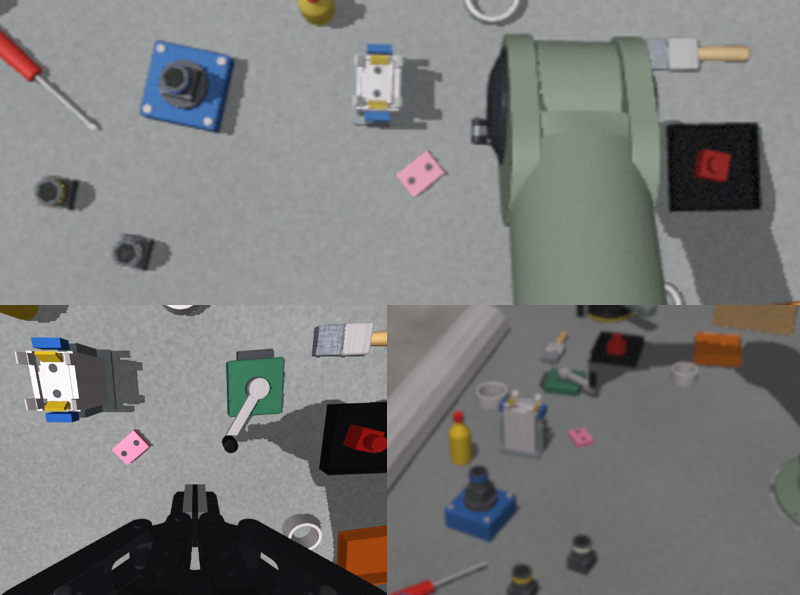

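The final view shows the cap in the black tray, the socket home on the drive, the magazine full with its lips shut, the lever back at rest (153.95° against 153.8° before) and the bystanders in place. The gripper is clear of everything, so I hand in.

```bash
python3 -c "
from h import *
print(workorder.job_done()); st()"
```

```text
the job is handed in; nothing more can be done
None
the job is handed in; nothing more can be done
```

I finished the whole job and handed it in at about 60 s on the clock; no verdict is reported.

- **Cap and socket:** The dust cap is in the black tray. The blue-banded socket is pressed home on the collar, where the force rose to 28 N with no further travel. It stands upright in the last pictures. I couldn't read the ball joint directly.
- **Blocks:** All five were pushed singly into the magazine. After each one a wrist picture showed the top block centred and both lips shut (inner edges at about 614 and 657 mm). One block had been knocked about 4 cm aside; I found it again before grasping it.
- **Lever:** I pushed it until it met a hard resistance of 19 N, then let it go. It sprang back to 153.95°, against 153.8° before the push. I judged the stop by that force, not by measuring the angle.
- **Bystanders:** In the last pictures I saw no shift in the other sockets, bottle, tools, offcuts or pink block, though the arm hid part of the top view. The gripper was clear of everything at hand-in.

The top camera's positions were up to about 4 mm off from the wrist camera's, so I placed everything by the wrist camera.

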